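# Set up the goods-in scanner

## Robot

A 6-joint arm with a two-finger parallel gripper is mounted at the origin on the work surface. World frame = base frame: x ahead of the robot, y to its left, z up, the work surface at z = 0. Lengths are in m, angles in degrees, forces in N, time in s.
With the tool pointing down it reaches from about 0.3 to 0.75 m from the base axis. Payload 8.5 kg.
Tool frame: the origin (TCP) lies midway between the tips of the shut fingers; the grasp point (between the pads) lies 19 mm behind it (env.grip_depth is the distance from the TCP to the grasp point, in m); x points along the fingers, y is the direction in which the jaws open and shut, and the axes are right-handed (so a half turn about x gives the same grasp; the last joint's range is limited). The gripper opens to 85 mm and grips with 20 to 120 N. Pads are 22 mm wide; open, the fingers measure 114 mm over their backs; the gripper's body (76 mm by 85 mm) begins 54 mm behind the grasp point. The pads swing forward as they close: fully open they stand 13 mm farther back than shut.
Start: joints at [61.748, 21.807, 74.336, -0, 83.858, -12.336], TCP at [0.151, 0.529, 0.231] pointing down, gripper open.
Joint ranges: [-178.18, 178.18], [-50.72, 133.34], [12.68, 142.11], [-81.47, 261.47], [9.98, 163.14], [-165.26, 165.26]. Speed limits (degrees/s): [136.94, 136.94, 180, 180, 180, 180].

## Interface

Orientations are given as a 3x3 rotation matrix whose columns are the frame's x, y, z axes.
In Python, from rig import env gives the robot as it stands.
- The arm moves only by the tool play_rows, never from a script. Its arguments are lists of equal length, an entry for each row: "travel": the shift along the world's x, y, z in cm, a list of three; "rotation": the turn, a rotation vector about the world's x, y, z in rad, a list of three; "claw": the finger opening in cm, from 0 to 8.54. A call has 1 to 12 rows; each row shifts and turns the pose as measured when the row begins; what a row does not reach is not made up. A row lasts 1/12 s, in which the tool goes at most 41.7 mm and 7.16 degrees, less where a joint would pass 70% of its speed; a pose out of reach is approached as far as the arm can. A call is refused whole if a number of a shift passes 4.17 or a number of a turn 0.125, either way. A call with a gripper value outside its range is refused whole. The fingers move at their own pace and stop on an object; "squeeze" is the grip in N (left out, the last holds). Time passes only in rows, so rows that do not move let the fingers close. It gives the time, the measured TCP pose, the force and the opening at its end, in the units of the state.
- env.observe(): the state, without advancing time (a new reading comes with each control period).
- env.get_image(name): name is "scene" or "top" or "wrist"; returns the picture (420x560x3 uint8, red, green, blue); there is no depth.
- env.camera_info(name): a dict with "vertical_fov" (degrees; the focal length in pixels is half the picture's height over the tangent of half this angle, whatever the lens; pixels are square), "cx", "cy" (the principal point, pixels), "eye" and "rotation" of the camera in the world. Camera axes: x right, y down, z forward; pixel columns grow to the right and rows downward; lengths in m; the calibration is good to about 2 mm. A picture is of the moment at which its call begins: read the wrist's pose just before it. camera_info takes no time and is no camera call; for the wrist camera it gives the pose at the moment of the call.
- env.close_job(): hands the job in, once; it reports no verdict.
The state is a dict: "time_s": time; "q": joint angles; "qvel": joint speeds; "joint_efforts": joint torques, N m; "position": TCP position; "tool_rot": TCP orientation; "ft_force": force on the tool from outside, world axes, zero at the start; "wrist_torque": the same for the moment, N m; "grip_width": finger opening in m.
Only numpy, scipy, OpenCV 4.12 (cv2) and the standard library are available. Lean on these libraries where they do the work, as an engineer would, in place of code of your own. Each camera call takes 0.05 s, during which the arm holds its last target.

## Task

Get the storeroom's goods-in scanner ready: put the box cutter that was left on the scanner's tray into the grey tool bin and, with the tray still at its loading end, load every small white carton, each flat and lengthwise in a bay of its own. Once the cutter is put away and the cartons are aboard, crank the handwheel clockwise until the tray's pointer stands at the stop mark, pull the lens cover fully up, and turn the focus knob until the needle points at the dial's mark. Leave everything else on the desk where it is.

Things in the scene. Friction and masses are not known exactly. Their poses are not given: they have to be found in the camera images.
- station: grey scanning station, fixed. Origin on the desk under its middle, z up. The tray slides along its y, loading end at +y; white scan head (180 mm in x, 120 in y, top 110 mm above the desk) centred at (0, -225) mm. Handwheel on the -x side, towards the robot; scale bar with the stop mark along the +x side (top 50 mm above the desk)
- bay0 (a point): centre of the tray bay farthest from the scan head, on the tray floor (41 mm above the desk); axes as the station's; rides with the tray. Tray 160 mm (x) by 270 mm (y) over its lips, which are 5 mm thick and 10 mm high; two ribs 5 mm thick and 7 mm high part it into three bays, each 150 mm in x and 83 mm in y. Cartons lie lengthwise along x
- bay1 (a point): centre of the middle bay, on the tray floor
- bay2 (a point): centre of the bay nearest the scan head, on the tray floor
- tray_pointer (a point): tip of the tray's small pointer at its +x edge; moves with the tray towards -y of the station
- feed_mark (a point): tip of the stop mark, a dark steel tab clamped on the scale bar; on target when the pointer is level with it along the station's y. It stands 45 to 85 mm of tray travel from the loading end
- handwheel (a joint): handwheel angle (rad), starts at 0 = tray at the loading end; grows clockwise seen from above and moves the tray 18 mm per rad towards the scan head; 0.12 N m of friction keeps it where it is left; the tray's end stop is at about 5.5
- wheel_center (a point): centre of the rim, 100 mm above the desk. The wheel lies level: round black rim bar 16 mm thick, centre-line radius 65 mm; hub radius 16 mm, 7 mm higher than the rim's centre line; three spokes 12 mm thick at 120 degrees, one (white dot on the rim) along the station's +x at 0. Pedestal and gearbox below reach 55 mm above the desk. Pinch the rim from above, one finger inside
- focus_knob (a joint): focus knob angle (rad), starts at 0, grows clockwise seen from above, range -0.3 to 2.4; the needle turns the same way by 0.35 of it; friction 0.03 N m holds it
- knob_grip (a point): point on the knob's vertical axis at the height to grip (140 mm above the desk); the knob is a black bar 44 mm long, 14 mm thick, 30 mm tall (124 to 154 mm above the desk) on the scan head's top near its -x edge; grip across the 14 mm; the bar lies along the station's x at 0 (white line at the +x end)
- needle_tip (a point): tip of the white needle on the black dial on the scan head's top, 45 mm from the needle's vertical axis, which stands at (75, -225) mm in the station's frame
- focus_mark (a point): tip of the aluminium tab at the dial's edge that the needle must point at; 45 mm from the needle's axis, clockwise of the needle at the start by 0.25 to 0.6 rad
- lens_cover (a joint): height (m) of the grey lens cover on its vertical slide at the scan head's tray-side face: 0 pushed home, 0.040 fully up; held by 4 N of friction wherever it is left
- cover_grip (a point): middle of the cover's finger tab, 18 mm above the tab's foot, which stands 110 mm above the desk with the cover down; tab 30 mm (station x) by 14 mm (station y) by 45 mm tall; grip from above, across the 14 mm or the 30 mm
- cutter: closed grey box cutter, 130 (its x) x 26 (y) x 22 mm (z), 100 g; origin at the centre of its underside; starts lying across the tray's two ribs
- tool_bin: grey open tool bin, fixed, outside 110 (its x) x 190 (y) x 50 mm (z), walls 4 mm; origin at the centre of its underside
- tape_roll: roll of packing tape lying flat, 100 mm across, 48 mm high, bystander
- mug: blue mug, 95 mm high, bystander
- carton_a: small plain white carton, 100 (its x, its length) x 50 (y) x 40 mm (z), 160 g, may be absent; origin at the centre of its underside
- carton_b: small plain white carton, 92 (its x, its length) x 46 (y) x 46 mm (z), 160 g, may be absent; origin at the centre of its underside
- carton_c: small plain white carton, 110 (its x, its length) x 44 (y) x 50 mm (z), 160 g, may be absent; origin at the centre of its underside
- carton_d: small plain white carton, 96 (its x, its length) x 52 (y) x 44 mm (z), 160 g, may be absent; origin at the centre of its underside
Things that resemble listed ones, but are neither listed nor needed, are in the scene too. Leave any green or orange look-alike of the carton_d alone.

How it is judged (in metres and radians):
On the way:
1. the cutter is in the tool bin and every carton lies in a bay of its own while the tray is still at the loading end (((x of carton_a in the frame of bay0 between -0.03 and 0.03 m and y of carton_a in the frame of bay0 between -0.02 and 0.02 m and z of carton_a in the frame of bay0 between -0.005 and 0.005 m) or (x of carton_a in the frame of bay1 between -0.03 and 0.03 m and y of carton_a in the frame of bay1 between -0.02 and 0.02 m and z of carton_a in the frame of bay1 between -0.005 and 0.005 m) or (x of carton_a in the frame of bay2 between -0.03 and 0.03 m and y of carton_a in the frame of bay2 between -0.02 and 0.02 m and z of carton_a in the frame of bay2 between -0.005 and 0.005 m)) and angle between each of carton_a, carton_b, carton_c, carton_d's own z axis and vertical below 0.1 rad and angle between the x axis of each of carton_a, carton_b, carton_c, carton_d and the x axis of bay0, either way round below 0.3 rad and linear speed of each of carton_a, carton_b, carton_c, carton_d, cutter below 0.03 m/s and ((x of carton_b in the frame of bay0 between -0.03 and 0.03 m and y of carton_b in the frame of bay0 between -0.02 and 0.02 m and z of carton_b in the frame of bay0 between -0.005 and 0.005 m) or (x of carton_b in the frame of bay1 between -0.03 and 0.03 m and y of carton_b in the frame of bay1 between -0.02 and 0.02 m and z of carton_b in the frame of bay1 between -0.005 and 0.005 m) or (x of carton_b in the frame of bay2 between -0.03 and 0.03 m and y of carton_b in the frame of bay2 between -0.02 and 0.02 m and z of carton_b in the frame of bay2 between -0.005 and 0.005 m)) and ((x of carton_c in the frame of bay0 between -0.03 and 0.03 m and y of carton_c in the frame of bay0 between -0.02 and 0.02 m and z of carton_c in the frame of bay0 between -0.005 and 0.005 m) or (x of carton_c in the frame of bay1 between -0.03 and 0.03 m and y of carton_c in the frame of bay1 between -0.02 and 0.02 m and z of carton_c in the frame of bay1 between -0.005 and 0.005 m) or (x of carton_c in the frame of bay2 between -0.03 and 0.03 m and y of carton_c in the frame of bay2 between -0.02 and 0.02 m and z of carton_c in the frame of bay2 between -0.005 and 0.005 m)) and ((x of carton_d in the frame of bay0 between -0.03 and 0.03 m and y of carton_d in the frame of bay0 between -0.02 and 0.02 m and z of carton_d in the frame of bay0 between -0.005 and 0.005 m) or (x of carton_d in the frame of bay1 between -0.03 and 0.03 m and y of carton_d in the frame of bay1 between -0.02 and 0.02 m and z of carton_d in the frame of bay1 between -0.005 and 0.005 m) or (x of carton_d in the frame of bay2 between -0.03 and 0.03 m and y of carton_d in the frame of bay2 between -0.02 and 0.02 m and z of carton_d in the frame of bay2 between -0.005 and 0.005 m)) and x of cutter in the frame of tool_bin between -0.055 and 0.055 m and y of cutter in the frame of tool_bin between -0.095 and 0.095 m and height (world z) of cutter below 0.05 m and value of joint handwheel below 0.3 rad), for 0.2 s.
At the end, for the whole second after the job is handed in: Cutter at rest in the bin; each carton flat (0.1 rad) at rest on the tray, centre within 20 mm (y) and 30 mm (x) of its own bay's centre, length within 0.3 rad of station x; pointer within 3 mm of the stop mark; needle tip within 3 mm of the dial mark; lens cover up more than 35 mm (((x of carton_a in the frame of bay0 between -0.03 and 0.03 m and y of carton_a in the frame of bay0 between -0.02 and 0.02 m and z of carton_a in the frame of bay0 between -0.005 and 0.005 m) or (x of carton_a in the frame of bay1 between -0.03 and 0.03 m and y of carton_a in the frame of bay1 between -0.02 and 0.02 m and z of carton_a in the frame of bay1 between -0.005 and 0.005 m) or (x of carton_a in the frame of bay2 between -0.03 and 0.03 m and y of carton_a in the frame of bay2 between -0.02 and 0.02 m and z of carton_a in the frame of bay2 between -0.005 and 0.005 m)) and angle between each of carton_a, carton_b, carton_c, carton_d's own z axis and vertical below 0.1 rad and angle between the x axis of each of carton_a, carton_b, carton_c, carton_d and the x axis of bay0, either way round below 0.3 rad and linear speed of each of carton_a, carton_b, carton_c, carton_d, cutter below 0.03 m/s and ((x of carton_b in the frame of bay0 between -0.03 and 0.03 m and y of carton_b in the frame of bay0 between -0.02 and 0.02 m and z of carton_b in the frame of bay0 between -0.005 and 0.005 m) or (x of carton_b in the frame of bay1 between -0.03 and 0.03 m and y of carton_b in the frame of bay1 between -0.02 and 0.02 m and z of carton_b in the frame of bay1 between -0.005 and 0.005 m) or (x of carton_b in the frame of bay2 between -0.03 and 0.03 m and y of carton_b in the frame of bay2 between -0.02 and 0.02 m and z of carton_b in the frame of bay2 between -0.005 and 0.005 m)) and ((x of carton_c in the frame of bay0 between -0.03 and 0.03 m and y of carton_c in the frame of bay0 between -0.02 and 0.02 m and z of carton_c in the frame of bay0 between -0.005 and 0.005 m) or (x of carton_c in the frame of bay1 between -0.03 and 0.03 m and y of carton_c in the frame of bay1 between -0.02 and 0.02 m and z of carton_c in the frame of bay1 between -0.005 and 0.005 m) or (x of carton_c in the frame of bay2 between -0.03 and 0.03 m and y of carton_c in the frame of bay2 between -0.02 and 0.02 m and z of carton_c in the frame of bay2 between -0.005 and 0.005 m)) and ((x of carton_d in the frame of bay0 between -0.03 and 0.03 m and y of carton_d in the frame of bay0 between -0.02 and 0.02 m and z of carton_d in the frame of bay0 between -0.005 and 0.005 m) or (x of carton_d in the frame of bay1 between -0.03 and 0.03 m and y of carton_d in the frame of bay1 between -0.02 and 0.02 m and z of carton_d in the frame of bay1 between -0.005 and 0.005 m) or (x of carton_d in the frame of bay2 between -0.03 and 0.03 m and y of carton_d in the frame of bay2 between -0.02 and 0.02 m and z of carton_d in the frame of bay2 between -0.005 and 0.005 m)) and x of cutter in the frame of tool_bin between -0.055 and 0.055 m and y of cutter in the frame of tool_bin between -0.095 and 0.095 m and height (world z) of cutter below 0.05 m and y of tray_pointer in the frame of feed_mark between -0.003 and 0.003 m and distance between needle_tip and focus_mark below 0.003 m and value of joint lens_cover above 0.035 m); the robot touches nothing.
It fails at once if the tape roll is pushed more than 4 cm (distance of tape_roll from where it was at the start of the episode above 0.04 m).
It fails at once if the mug is pushed more than 4 cm (distance of mug from where it was at the start of the episode above 0.04 m).
Of carton_a, carton_b, carton_c, carton_d only 2 to 3 are there at a start; the rules pass over those that are not, and their reading is None.
At some moment in a run one of carton_a, carton_b, carton_c, carton_d, cutter may be knocked a few centimetres aside while the robot is not near it.
Once in a run the grip may slacken for a moment while it holds something.
It also fails if it takes over 210 s, if anything falls off the work surface, if the arm or the gripper's body presses on something with over 40 N, if the wrist force passes 120 N, or if a joint passes its speed limit or range.

## Working session

There is one attempt and no reset: what is moved stays moved. The work goes in short steps, Python scripts to look and compute and a tool call to move; the robot and the scene stay as the last step left them, time stands still between calls to the robot, and variables do not carry over. Pictures are saved under pics/ and viewed, and the job is handed in when it is done.

Besides the shell and the picture viewer there is one more tool, called after "Request:" as name(argument=value, ...), one argument or row to a line, values as JSON. play_rows: Moves the arm, as the interface text tells. Its arguments: {"type":"object","properties":{"travel":{"type":"array","items":{"type":"array","items":{"type":"number"}}},"rotation":{"type":"array","items":{"type":"array","items":{"type":"number"}}},"claw":{"type":"array","items":{"type":"number"}},"squeeze":{"type":"number"}},"required":["travel","rotation","claw"]}

```bash
ls; mkdir -p pics; python3 - <<'E'
from rig import env
import cv2
print(env.observe())
for n in ["scene","top","wrist"]:
    i=env.camera_info(n); print(n,i)
    cv2.imwrite(f"pics/{n}0.png",env.get_image(n)[:,:,::-1])
E
```

```text
pics
{'time_s': 0.0, 'q': array([ 6.17469086e+01,  2.18391951e+01,  7.43874824e+01,  7.25607854e-04,
        8.38592536e+01, -1.23354309e+01]), 'qvel': array([-0.0461137 , -0.09982475, -0.06604412, -0.04010134, -0.02636139,
       -0.0339543 ]), 'joint_efforts': array([-1.83156066e-03, -4.48464060e+01, -2.31276011e+01, -2.89856471e-04,
        4.83089898e-03, -2.04180992e-06]), 'position': array([0.15068204, 0.52862516, 0.23071255]), 'tool_rot': array([[-7.21038020e-04,  2.74256432e-01,  9.61656326e-01],
       [-1.31514335e-03,  9.61655484e-01, -2.74257178e-01],
       [-9.99998875e-01, -1.46246577e-03, -3.32703644e-04]]), 'ft_force': array([ 0.05081516, -0.29161046,  0.42928185]), 'wrist_torque': array([ 0.0014024 ,  0.00764363, -0.00258737]), 'grip_width': 0.08522114199385922}
scene {'vertical_fov': 43.8660678288868, 'cx': 281.0749212505885, 'cy': 203.59462006293296, 'eye': array([ 1.37830574, -0.08132575,  1.19121691]), 'rotation': array([[ 0.11473592,  0.7702439 , -0.62734361],
       [ 0.993388  , -0.09149965,  0.06934037],
       [-0.00399273, -0.63115144, -0.77564935]])}
top {'vertical_fov': 47.04901096647562, 'cx': 283.4104572044344, 'cy': 206.16843160718057, 'eye': array([ 0.34077872, -0.01302844,  1.379302  ]), 'rotation': array([[-0.00849312, -0.99032385,  0.13851547],
       [-0.99988268,  0.01017639,  0.01144853],
       [-0.01274734, -0.13840198, -0.9902941 ]])}
wrist {'vertical_fov': 62.70209386602495, 'cx': 284.95451488794913, 'cy': 211.4496350431035, 'eye': array([0.06919717, 0.55213472, 0.37355832]), 'rotation': array([[ 2.73814236e-01,  9.09884975e-01,  3.11665039e-01],
       [ 9.61782496e-01, -2.58890874e-01, -8.91624629e-02],
       [-4.40350775e-04,  3.24167931e-01, -9.45999449e-01]])}
```

View pics/scene0.png

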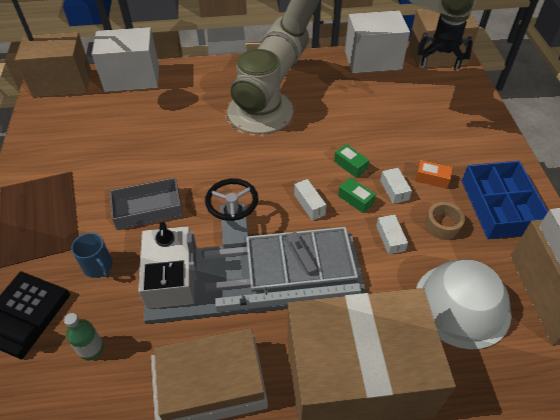

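View pics/top0.png

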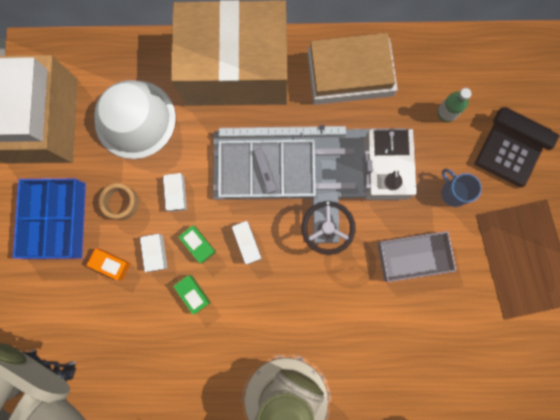

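View pics/wrist0.png

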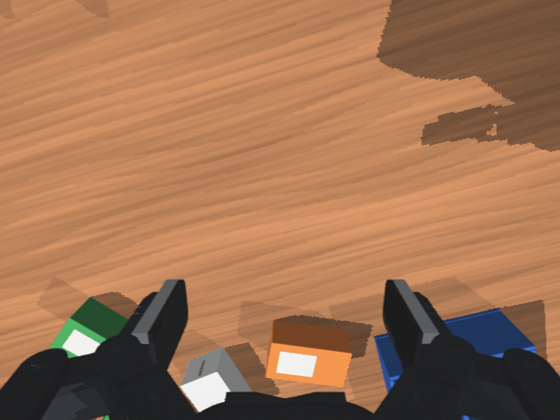

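```bash
cat > h.py <<'E'
from rig import env
import numpy as np, cv2
def cam(n):
    i=env.camera_info(n); f=210/np.tan(np.radians(i['vertical_fov'])/2)
    return f,i['cx'],i['cy'],np.array(i['eye']),np.array(i['rotation'])
def ray(c,u,v,z):
    f,cx,cy,e,R=c
    d=R@np.array([(u-cx)/f,(v-cy)/f,1.0]); t=(z-e[2])/d[2]
    return e+t*d
def proj(c,p):
    f,cx,cy,e,R=c
    q=R.T@(np.asarray(p)-e); return np.array([cx+f*q[0]/q[2],cy+f*q[1]/q[2]])
def tri(c1,p1,c2,p2):
    A=[];b=[]
    for c,(u,v) in((c1,p1),(c2,p2)):
        f,cx,cy,e,R=c
        d=R@np.array([(u-cx)/f,(v-cy)/f,1.0]); d/=np.linalg.norm(d)
        P=np.eye(3)-np.outer(d,d); A.append(P); b.append(P@e)
    return np.linalg.lstsq(np.vstack(A),np.hstack(b),rcond=None)[0]
def shot(n,name):
    c=cam(n); im=env.get_image(n); cv2.imwrite(f"pics/{name}.png",im[:,:,::-1]); return c,im
def crop(im,u0,v0,u1,v1,k,name):
    cv2.imwrite(f"pics/{name}.png",cv2.resize(im[v0:v1,u0:u1,::-1],None,fx=k,fy=k,interpolation=cv2.INTER_CUBIC))
E
python3 - <<'E'
from h import *
im=cv2.imread("pics/top0.png")[:,:,::-1]
crop(im,130,110,470,290,2.3,"top_crop0")
s=cv2.imread("pics/scene0.png")[:,:,::-1]
crop(s,100,150,440,330,2.3,"scene_crop0")
c=cam("top")
hsv=cv2.cvtColor(im.copy(),cv2.COLOR_RGB2HSV)
m=((hsv[:,:,1]<40)&(hsv[:,:,2]>185)).astype(np.uint8)
for k in cv2.findContours(m,cv2.RETR_EXTERNAL,cv2.CHAIN_APPROX_NONE)[0]:
    if cv2.contourArea(k)>150:
        r=cv2.minAreaRect(k); b=cv2.boxPoints(r)
        P=np.array([ray(c,u,v,.045)[:2] for u,v in b])
        print(np.round(r[0],1),np.round(b).tolist(),np.round(P.mean(0),3),[round(float(np.linalg.norm(P[i]-P[i-1])),3) for i in (1,2)])
E
```

```text
[193.2 298.8] [[184.0, 296.0], [193.0, 289.0], [202.0, 302.0], [193.0, 308.0]] [0.275 0.25 ] [0.031, 0.043]
[151.7 252.4] [[139.0, 236.0], [159.0, 234.0], [164.0, 268.0], [144.0, 271.0]] [0.402 0.368] [0.056, 0.098]
[192.4 239.5] [[183.0, 237.0], [192.0, 230.0], [202.0, 242.0], [193.0, 249.0]] [0.437 0.255] [0.031, 0.043]
[246.1 242.2] [[231.0, 226.0], [247.0, 220.0], [261.0, 258.0], [245.0, 264.0]] [0.428 0.107] [0.046, 0.112]
[173.5 191.5] [[163.0, 175.0], [182.0, 173.0], [184.0, 208.0], [165.0, 210.0]] [0.573 0.311] [0.054, 0.1]
[392.  161.5] [[369.0, 129.0], [415.0, 129.0], [415.0, 194.0], [369.0, 194.0]] [ 0.652 -0.305] [0.131, 0.188]
[269.  130.7] [[220.0, 128.0], [318.0, 127.0], [318.0, 133.0], [220.0, 135.0]] [0.746 0.042] [0.28, 0.02]
[138.4 117.4] [[92.0, 93.0], [160.0, 69.0], [185.0, 142.0], [117.0, 166.0]] [0.791 0.418] [0.209, 0.234]
[16.5 95.5] [[-0.0, 58.0], [33.0, 58.0], [33.0, 133.0], [0.0, 133.0]] [0.861 0.776] [0.098, 0.228]
[228.7  40.5] [[219.0, 80.0], [220.0, 1.0], [238.0, 1.0], [237.0, 80.0]] [1.022 0.159] [0.247, 0.055]
```

View pics/top_crop0.png

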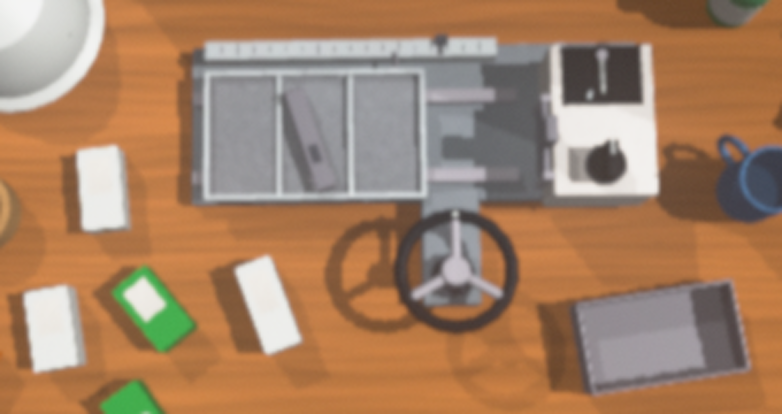

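View pics/scene_crop0.png

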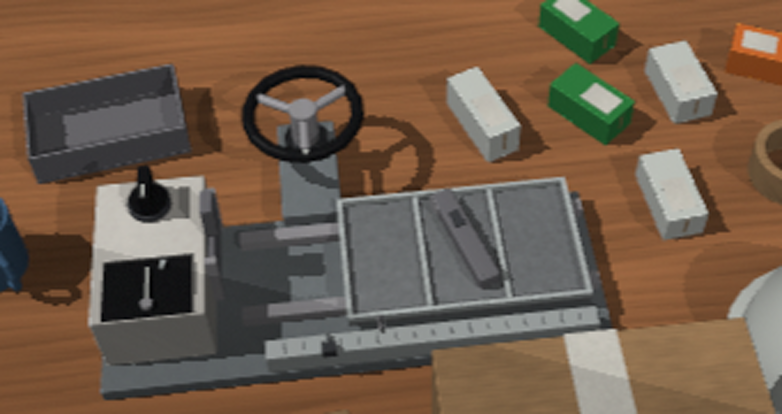

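```bash
python3 - <<'E'
from h import *
c=cam("top")
def t(u,v,z): 
    return ray(c,130+u/2.3,110+v/2.3,z)
print("tray",[np.round(t(u,v,.051),4)[:2].tolist() for u,v in ((205,72),(424,70),(426,199),(204,198))])
print("head",[np.round(t(u,v,.11),4)[:2].tolist() for u,v in ((551,45),(651,45),(657,194),(553,197))])
a,b=t(294,88,.07),t(323,189,.07); d=(b-a)/np.linalg.norm(b-a)
print("cutter",(a+b)/2,np.linalg.norm(b-a),np.degrees(np.arctan2(d[1],d[0])))
print("wheel",t(457,270,.107))
print("bin",[np.round(t(u,v,.05),4)[:2].tolist() for u,v in ((574,304),(732,282),(748,368),(588,394))])
print("roll",ray(c,117,202,.048),"mug",ray(c,463,189,.095))
cs=cam("scene"); 
E
```

```text
tray [[0.7144, 0.1832], [0.7136, -0.0869], [0.5528, -0.0865], [0.5569, 0.1829]]
head [[0.7256, -0.2337], [0.7241, -0.3512], [0.5464, -0.35], [0.5442, -0.23]]
cutter [0.62546042 0.0547947  0.07      ] 0.12927572559873166 -164.4795220789091
wheel [ 0.46085629 -0.11756828  0.107     ]
bin [[0.4241, -0.2609], [0.4487, -0.4503], [0.3466, -0.4635], [0.3178, -0.2736]]
roll [0.54358022 0.4686598  0.048     ] mug [ 0.5620666  -0.48148708  0.095     ]
```

Request:
play_rows(
  travel=[
    [2.8,-2.8,0.5],
    [2.8,-2.8,0.5],
    [2.8,-2.8,0.5],
    [2.8,-2.8,0.5],
    [2.8,-2.8,0.5],
    [2.8,-2.8,0.5],
    [2.8,-2.8,0.5],
    [2.8,-2.8,0.5],
    [2.8,-2.8,0.5],
    [2.8,-2.8,0.5],
    [2.8,-2.8,0.5],
    [2.8,-2.8,0.5],
  ],
  rotation=[
    [0,0,0.046],
    [0,0,0.046],
    [0,0,0.046],
    [0,0,0.046],
    [0,0,0.046],
    [0,0,0.046],
    [0,0,0.046],
    [0,0,0.046],
    [0,0,0.046],
    [0,0,0.046],
    [0,0,0.046],
    [0,0,0.046],
  ],
  claw=[8.5,8.5,8.5,8.5,8.5,8.5,8.5,8.5,8.5,8.5,8.5,8.5],
)

```text
time_s: 1.15
position: [0.4908, 0.1787, 0.29]
tool_rot: [[-0.004, -0.308, 0.951], [-0.006, 0.951, 0.308], [-1.0, -0.005, -0.006]]
ft_force: [0.2, 1.0, -0.1]
grip_width: 0.0855
```

Request:
play_rows(
  travel=[
    [2.8,-2.8,0],
    [2.8,-2.8,0],
    [2.8,-2.8,0],
    [2.8,-2.8,0],
    [2.8,-2.8,0],
    [0,0,0],
  ],
  rotation=[
    [0,0,0],
    [0,0,0],
    [0,0,0],
    [0,0,0],
    [0,0,0],
    [0,0,0],
  ],
  claw=[8.5,8.5,8.5,8.5,8.5,8.5],
)

```text
time_s: 1.65
position: [0.6394, 0.0242, 0.2878]
tool_rot: [[-0.006, -0.304, 0.953], [-0.007, 0.953, 0.304], [-1.0, -0.004, -0.008]]
ft_force: [1.0, 0.4, -1.0]
grip_width: 0.0852
```

```bash
python3 - <<'E'
from h import *
shot("wrist","w1")
E
```

```text
(no output)
```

View pics/w1.png

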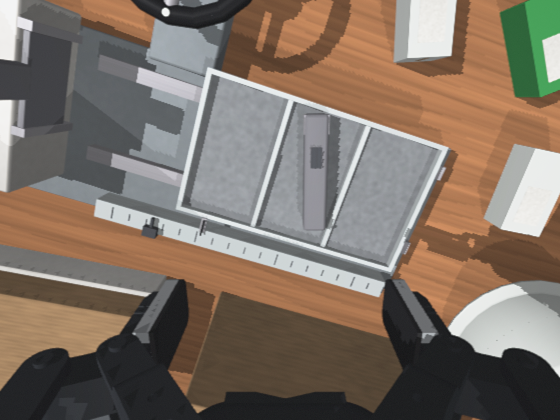

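```bash
python3 - <<'E'
from h import *
im=cv2.imread("pics/w1.png")[:,:,::-1].copy()
crop(im,170,60,450,300,2.8,"w1c")
crop(im,90,180,250,280,5,"w1p")
c=cam("wrist")
print("tray",[np.round(ray(c,u,v,.051),4)[:2].tolist() for u,v in ((210,69),(448,150),(391,273),(178,208))])
for z in(.063,.07):
    a,b=ray(c,316,114,z),ray(c,314,230,z);d=a-b
    print("cut",(a+b)/2,np.linalg.norm(d),np.degrees(np.arctan2(d[1],d[0])))
    a,b=ray(c,303,170,z),ray(c,327,170,z); print(np.linalg.norm(a-b))
E
```

```text
tray [[0.5567, -0.08], [0.5569, 0.1886], [0.7157, 0.1895], [0.7136, -0.0795]]
cut [0.6259737 0.0571572 0.063    ] 0.12828388685757192 -161.5713943057021
0.026001408436751278
cut [0.62468269 0.05611015 0.07      ] 0.12584745225712765 -161.5713943057021
0.025507576103420738
```

View pics/w1c.png

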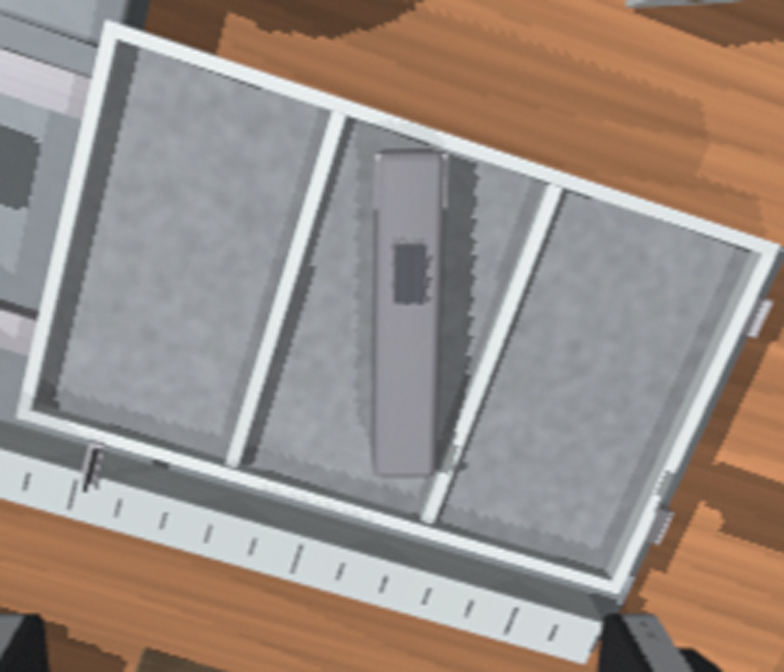

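View pics/w1p.png

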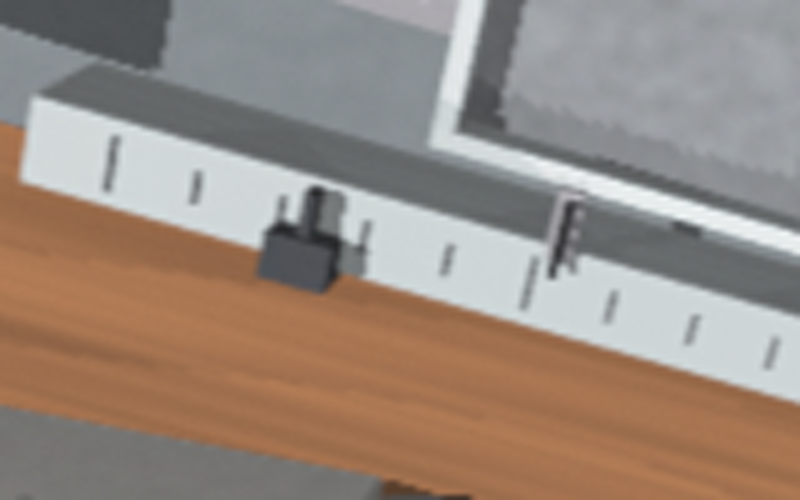

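```bash
python3 - <<'E'
from h import *
c=cam("scene")
t=lambda u,v,z: ray(c,100+u/2.3,150+v/2.3,z)
print("tray",[np.round(t(u,v,.051),4)[:2].tolist() for u,v in ((338,199),(565,179),(593,291),(349,319))])
a,b=t(443,192,.063),t(492,284,.063)
print((a+b)/2,np.linalg.norm(a-b))
c=cam("wrist"); print(c[3], env.observe()['position'])
c,im=shot("wrist","w2")
o=cv2.imread("pics/w1.png")[:,:,::-1]; print(np.abs(im.astype(int)-o).mean())
ct=cam("top"); cs=cam("scene")
# green block centre check across cams etc: wheel hub
print(tri(ct,(130+457/2.3,110+270/2.3),cs,(100+303/2.3,150+110/2.3)))
E
```

```text
tray [[0.5584, -0.0833], [0.561, 0.1849], [0.7152, 0.1861], [0.7188, -0.0832]]
[0.63598414 0.05689942 0.063     ] 0.1344170096142945
[0.55799894 0.0020276  0.4315661 ] [0.63784197 0.02646482 0.28814288]
7.135830498866214
[ 0.46138835 -0.11638488  0.10215609]
```

Request:
play_rows(
  travel=[
    [-0.6,1.4,-3],
    [-0.7,1.4,-3],
    [0,0,-3],
    [0,0,0],
    [0,0,0],
    [0,0,0],
  ],
  rotation=[
    [0,0,0],
    [0,0,0],
    [0,0,0],
    [0,0,0],
    [0,0,0],
    [0,0,0],
  ],
  claw=[8.5,8.5,8.5,8.5,8.5,8.5],
)

```text
time_s: 2.25
position: [0.6193, 0.0633, 0.201]
tool_rot: [[-0.001, -0.313, 0.95], [-0.005, 0.95, 0.313], [-1.0, -0.004, -0.002]]
ft_force: [0.2, -0.3, 0.6]
grip_width: 0.0851
```

```bash
python3 - <<'E'
from h import *
print(env.observe()['position'],env.observe()['tool_rot'],cam("wrist")[3])
c,im=shot("wrist","w3")
print(env.observe()['position'],cam("wrist")[3])
crop(im,100,0,460,420,1.4,"w3c")
E
```

```text
[0.61925369 0.06327966 0.20103384] [[-7.73364334e-04 -3.12690645e-01  9.49854706e-01]
 [-4.71755777e-03  9.49845561e-01  3.12683794e-01]
 [-9.99988573e-01 -4.23917595e-03 -2.20971286e-03]] [0.53874728 0.03815996 0.34397898]
[0.61974006 0.06323562 0.20193991] [0.5389394  0.03809826 0.34471499]
```

View pics/w3.png

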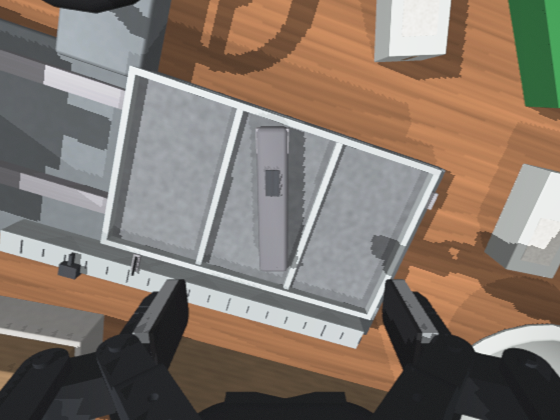

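```bash
python3 - <<'E'
from h import *
c=cam("wrist")
print("tray",[np.round(ray(c,u,v,.051),4)[:2].tolist() for u,v in ((131,67),(441,172),(371,320),(102,242))])
for z in(.063,.07):
    a,b=ray(c,272,127,z),ray(c,272,271,z);d=b-a
    print("cut",(a+b)/2,np.linalg.norm(d),np.degrees(np.arctan2(d[1],d[0])))
print("ptr",ray(c,137,272,.05),"mark",ray(c,74,257,.055))
# check other things top
E
```

```text
tray [[0.5588, -0.0846], [0.5583, 0.1853], [0.7177, 0.1871], [0.7172, -0.0839]]
cut [0.62829169 0.05459494 0.063     ] 0.12902809583468597 17.545217542901376
cut [0.62607148 0.05418504 0.07      ] 0.1258220304951023 17.54521754290137
ptr [ 0.73883242 -0.04748586  0.05      ] mark [ 0.73836616 -0.10480456  0.055     ]
```

Request:
play_rows(
  travel=[
    [0.3,-0.3,-2],
    [0.3,-0.3,-3],
    [0,0,-3],
    [0,0,-2],
    [0,0,-0.5],
    [0,0,0],
  ],
  rotation=[
    [0,0,0],
    [0,0,0],
    [0,0,0],
    [0,0,0],
    [0,0,0],
    [0,0,0],
  ],
  claw=[4.2,4.2,4.2,4.2,4.2,4.2],
)

```text
time_s: 2.8
position: [0.6317, 0.0566, 0.1072]
tool_rot: [[0.026, -0.313, 0.95], [-0.007, 0.95, 0.313], [-1.0, -0.015, 0.023]]
ft_force: [1.2, 0.7, 0.2]
grip_width: 0.0418
```

```bash
python3 - <<'E'
from h import *
print(env.observe()['position'],cam("wrist")[3],env.observe()['grip_width'])
c,im=shot("wrist","w4")
print(env.observe()['position'],cam("wrist")[3])
E
```

```text
[0.6317046  0.05660942 0.10717525] [0.54738985 0.03176996 0.24799612] 0.041752992285881405
[0.63200501 0.05654918 0.10793966] [0.54752345 0.03176286 0.24866075]
```

View pics/w4.png

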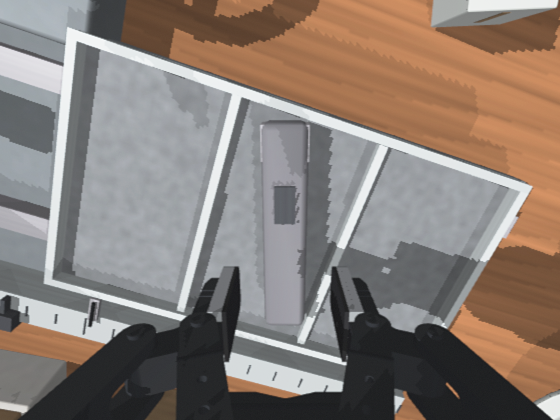

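```bash
python3 - <<'E'
from h import *
c=cam("wrist")
for z in(.063,.07):
    a,b=ray(c,285,122,z),ray(c,285,324,z);d=b-a
    print("cut",(a+b)/2,np.linalg.norm(d),np.degrees(np.arctan2(d[1],d[0])))
E
```

```text
cut [0.62716843 0.05516601 0.063     ] 0.12840867314363968 18.246018320672018
cut [0.62416556 0.05428363 0.07      ] 0.12356725823217303 18.246018320672007
```

Request:
play_rows(
  travel=[
    [0,-0.1,-1.5],
    [0,0,-2],
    [0,0,-1],
    [0,0,-0.5],
    [0,0,-0.3],
    [0,0,0],
  ],
  rotation=[
    [0.007,0.026,0],
    [0,0,0],
    [0,0,0],
    [0,0,0],
    [0,0,0],
    [0,0,0],
  ],
  claw=[4.2,4.2,4.2,4.2,4.2,4.2],
)

```text
time_s: 3.35
position: [0.6361, 0.0549, 0.059]
tool_rot: [[0.01, -0.313, 0.95], [-0.0, 0.95, 0.313], [-1.0, -0.003, 0.009]]
ft_force: [-0.2, -0.3, 0.4]
grip_width: 0.0419
```

Request:
play_rows(
  travel=[
    [-0.5,0.0,-0.5],
    [-0.2,0,-0.5],
    [-0.1,0,-0.2],
    [0,0,0],
    [0,0,0],
    [0,0,0],
    [0,0,0],
  ],
  rotation=[
    [0,0.01,0],
    [0,0,0],
    [0,0,0],
    [0,0,0],
    [0,0,0],
    [0,0,0],
    [0,0,0],
  ],
  claw=[4.2,4.2,4.2,2,1,1,1],
  squeeze=40,
)

```text
time_s: 3.93
position: [0.6281, 0.055, 0.0482]
tool_rot: [[0.002, -0.313, 0.95], [-0.0, 0.95, 0.313], [-1.0, -0.001, 0.002]]
ft_force: [-0.9, 0.4, -1.8]
grip_width: 0.0249
```

Request:
play_rows(
  travel=[
    [0,0,2],
    [0,0,3.5],
    [0,0,3.5],
    [0,0,3.5],
    [-1,-1.5,3],
    [-1.7,-2.9,0.5],
    [-1.7,-2.9,0],
    [-1.7,-2.9,0],
    [-1.7,-2.9,0],
    [-1.7,-2.9,0],
    [-1.7,-2.9,0],
    [-1.7,-2.9,0],
  ],
  rotation=[
    [0,0,0],
    [0,0,0],
    [0,0,0],
    [0,0,0],
    [0,0,-0.1],
    [0,0,-0.1],
    [0,0,-0.1],
    [0,0,-0.1],
    [0,0,-0.1],
    [0,0,-0.1],
    [0,0,-0.1],
    [0,0,-0.1],
  ],
  claw=[1,1,1,1,1,1,1,1,1,1,1,1],
)

```text
time_s: 4.93
position: [0.4932, -0.1652, 0.2156]
tool_rot: [[0.007, 0.485, 0.875], [-0.001, 0.875, -0.485], [-1.0, 0.002, 0.006]]
ft_force: [0.5, -0.6, -1.8]
grip_width: 0.0248
```

Request:
play_rows(
  travel=[
    [-1.7,-2.9,0],
    [-1.7,-2.9,0],
    [-1.7,-2.9,0],
    [-1.7,-2.9,0],
    [-1.7,-2.9,0],
    [-1,-2,0],
    [0,0,0],
    [0,0,0],
    [0,0,0],
  ],
  rotation=[
    [0,0,-0.1],
    [0,0,-0.1],
    [0,0,-0.1],
    [0,0,-0.1],
    [0,0,-0.1],
    [0,0,-0.1],
    [0,0,-0.1],
    [0,0,0],
    [0,0,0],
  ],
  claw=[1,1,1,1,1,1,1,1,1],
)

```text
time_s: 5.68
position: [0.3877, -0.3431, 0.2165]
tool_rot: [[0.004, 0.95, 0.314], [-0.008, 0.314, -0.95], [-1.0, 0.001, 0.009]]
ft_force: [0.8, 0.1, -1.6]
grip_width: 0.0254
```

```bash
python3 - <<'E'
from h import *
o=env.observe();print(o['position'],np.degrees(np.arctan2(o['tool_rot'][1,1],o['tool_rot'][0,1])),o['grip_width'],o['q'])
c,im=shot("wrist","w5")
E
```

```text
[ 0.38767125 -0.34305461  0.21650524] 18.278350038556304 0.025378705883575516 [-54.57929245  19.02881289  81.23460258  -0.09189231  79.22628962
 -72.84057912]
```

View pics/w5.png

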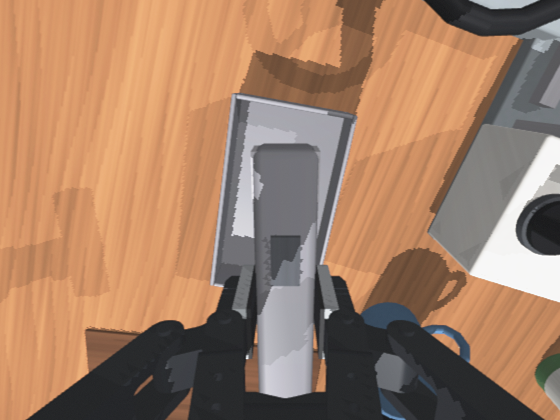

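```bash
python3 - <<'E'
from h import *
c=cam("wrist")
P=[ray(c,u,v,.05)[:2] for u,v in((235,94),(355,117),(213,284))]
print(P,np.linalg.norm(P[0]-P[1]),np.linalg.norm(P[0]-P[2]),(P[1]+P[2])/2); d=P[2]-P[0]; print(np.degrees(np.arctan2(d[1],d[0])))
E
```

```text
[array([ 0.32117012, -0.27795555]), array([ 0.42482268, -0.26346915]), array([ 0.3493127 , -0.46274059])] 0.104659962617923 0.18691579512232054 [ 0.38706769 -0.36310487]
-81.3404517608534
```

Request:
play_rows(
  travel=[
    [0,-1,-2],
    [0,-0.7,-3.5],
    [0,0,-3.5],
    [0,0,-3],
    [0,0,-2],
    [0,0,-1],
    [0,0,0],
    [0,0,0],
  ],
  rotation=[
    [0,0,-0.08],
    [0,0,-0.08],
    [0,0,0],
    [0,0,0],
    [0,0,0],
    [0,0,0],
    [0,0,0],
    [0,0,0],
  ],
  claw=[1,1,1,1,1,1,1,1],
)

```text
time_s: 6.4
position: [0.3922, -0.3547, 0.0632]
tool_rot: [[0.007, 0.983, 0.182], [-0.014, 0.182, -0.983], [-1.0, 0.004, 0.015]]
ft_force: [0.6, 0.6, -1.1]
grip_width: 0.0249
```

Request:
play_rows(
  travel=[
    [-0.4,-0.5,-1],
    [0,-0.2,-1.5],
    [0,0,-1],
    [0,0,-0.3],
    [0,0,0],
    [0,0,0],
    [0,0,0],
    [0,0,0],
    [0,0,0],
  ],
  rotation=[
    [0,0,0],
    [0,0,0],
    [0,0,0],
    [0,0,0],
    [0,0,0],
    [0,0,0],
    [0,0,0],
    [0,0,0],
    [0,0,0],
  ],
  claw=[1,1,1,1,1,4,4,4,4],
)

```text
time_s: 7.15
position: [0.3908, -0.3655, 0.0296]
tool_rot: [[0.015, 0.982, 0.191], [-0.026, 0.191, -0.981], [-1.0, 0.01, 0.029]]
ft_force: [-1.1, 0.4, -0.6]
grip_width: 0.0401
```

Request:
play_rows(
  travel=[
    [0,0,2],
    [0,0,3.5],
    [0,0,3.5],
    [0,0,3.5],
    [0,1,3.5],
    [0.2,3,2],
    [0.2,3.2,1],
    [0.2,3.2,0],
    [0.2,3.2,0],
    [0.2,3.2,0],
    [0.2,3.2,0],
    [0.2,3.2,0],
  ],
  rotation=[
    [0,0,0],
    [0,0,0],
    [0,0,0],
    [0,0,0],
    [0,0,0.1],
    [0,0,0.1],
    [0,0,0.1],
    [0,0,0.1],
    [0,0,0.1],
    [0,0,0.1],
    [0,0,0.1],
    [0,0,0.1],
  ],
  claw=[4,4,4,8.5,8.5,8.5,8.5,8.5,8.5,8.5,8.5,8.5],
)

```text
time_s: 8.15
position: [0.4026, -0.128, 0.2342]
tool_rot: [[0.041, 0.523, 0.851], [-0.016, 0.852, -0.523], [-0.999, 0.008, 0.043]]
ft_force: [1.0, -0.5, 0.0]
grip_width: 0.085
```

Request:
play_rows(
  travel=[
    [0.2,3.2,0],
    [0.2,3.2,0],
    [0.2,3.2,0],
    [0.2,3.2,0],
    [0.2,3.2,0],
    [0.2,3.2,0],
    [0.2,3,0],
    [0,0,0],
    [0,0,0],
    [0,0,0],
  ],
  rotation=[
    [0,0,0.1],
    [0,0,0.1],
    [0,0,0.1],
    [0,0,0.1],
    [0,0,0.1],
    [0,0,0.1],
    [0,0,0.1],
    [0,0,0.1],
    [0,0,0],
    [0,0,0],
  ],
  claw=[8.5,8.5,8.5,8.5,8.5,8.5,8.5,8.5,8.5,8.5],
)

```text
time_s: 8.98
position: [0.4131, 0.1113, 0.2391]
tool_rot: [[0.05, -0.296, 0.954], [0.023, 0.955, 0.295], [-0.998, 0.007, 0.054]]
ft_force: [0.2, -0.5, -0.3]
grip_width: 0.0851
```

```bash
cat >> h.py <<'E'
def st():
    o=env.observe(); R=o['tool_rot']
    tilt=np.cross(R[:,0],[0,0,-1])
    print("t",round(o['time_s'],2),"pos",np.round(o['position'],4),"yaw",round(float(np.degrees(np.arctan2(R[1,1],R[0,1]))),1),"tiltfix",np.round(tilt,3),"w",round(o['grip_width'],4),"F",np.round(o['ft_force'],1),"q",np.round(o['q'],0))
E
python3 - <<'E'
from h import *
st()
c,im=shot("wrist","w6"); c,im=shot("top","t6")
E
```

```text
t 8.98 pos [0.4131 0.1113 0.2391] yaw 107.2 tiltfix [-0.023  0.05   0.   ] w 0.0851 F [ 0.2 -0.5 -0.3] q [  -2.    8.   93.    1.   77. -109.]
```

View pics/w6.png

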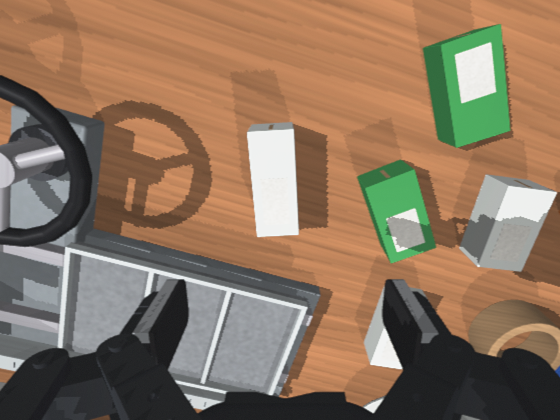

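View pics/t6.png

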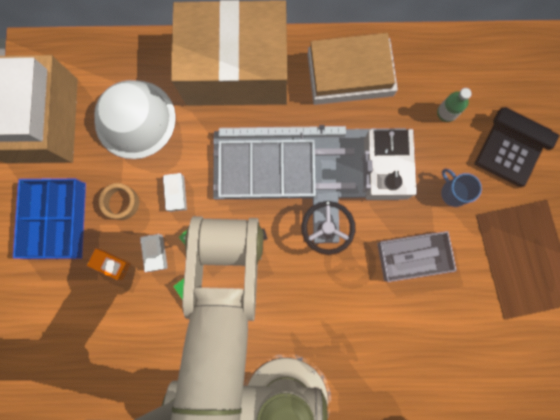

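```bash
cat >> h.py <<'E'
def carton(im,c,u0,v0,u1,v1,zs,thr=200,smax=30):
    hsv=cv2.cvtColor(np.ascontiguousarray(im),cv2.COLOR_RGB2HSV)
    m=((hsv[:,:,1]<smax)&(hsv[:,:,2]>thr)).astype(np.uint8); k=np.zeros_like(m); k[v0:v1,u0:u1]=m[v0:v1,u0:u1]
    k=cv2.morphologyEx(k,cv2.MORPH_OPEN,np.ones((3,3),np.uint8))
    C=max(cv2.findContours(k,cv2.RETR_EXTERNAL,cv2.CHAIN_APPROX_NONE)[0],key=cv2.contourArea)
    for z in zs:
        P=np.array([ray(c,u+0.0,v+0.0,z)[:2] for u,v in C[:,0,:].astype(float)],np.float32)*1000
        r=cv2.minAreaRect(P); b=cv2.boxPoints(r); e=b[1]-b[0]; f=b[2]-b[1]
        l,s=(e,f) if np.linalg.norm(e)>np.linalg.norm(f) else (f,e)
        a=np.degrees(np.arctan2(l[1],l[0]))%180
        print("z",z,"ctr mm",np.round(r[0],1),"L",np.round(np.linalg.norm(l),1),"W",np.round(np.linalg.norm(s),1),"ang",round(float(a),1))
E
python3 - <<'E'
from h import *
im=cv2.imread("pics/w6.png")[:,:,::-1]
carton(im,cam("wrist"),230,110,320,245,[.05])
E
```

```text
z 0.05 ctr mm [428.1 105.9] L 109.3 W 43.9 ang 20.5
```

Request:
play_rows(
  travel=[
    [0.7,-0.2,-2],
    [0.5,-0.2,-3.5],
    [0,0,-3.5],
    [0,0,-3.5],
    [0,0,-3],
    [0,0,-2],
    [0,0,0],
    [0,0,0],
  ],
  rotation=[
    [-0.012,0.025,0.03],
    [-0.011,0.025,0.028],
    [0,0,0],
    [0,0,0],
    [0,0,0],
    [0,0,0],
    [0,0,0],
    [0,0,0],
  ],
  claw=[8.5,8.5,8.5,8.5,8.5,8.5,8.5,8.5],
)

```text
time_s: 9.75
position: [0.4278, 0.0992, 0.0606]
tool_rot: [[0.008, -0.323, 0.946], [-0.001, 0.946, 0.324], [-1.0, -0.004, 0.007]]
ft_force: [0.2, 0.3, 1.1]
grip_width: 0.0848
```

```bash
python3 -c "
from h import *
st()"
```

```text
t 9.75 pos [0.4278 0.0992 0.0606] yaw 108.9 tiltfix [0.001 0.008 0.   ] w 0.0848 F [0.2 0.3 1.1] q [  -2.   24.  106.   -0.   50. -111.]
```

Request:
play_rows(
  travel=[
    [0,0.5,-1],
    [0,0.2,-1.5],
    [0,0,-1],
    [0,0,-0.5],
    [0,0,0],
    [0,0,0],
  ],
  rotation=[
    [0,0.008,0.028],
    [0,0,0],
    [0,0,0],
    [0,0,0],
    [0,0,0],
    [0,0,0],
  ],
  claw=[8.5,8.5,8.5,8.5,8.5,8.5],
)

```text
time_s: 10.25
position: [0.4327, 0.1059, 0.024]
tool_rot: [[0.011, -0.35, 0.936], [-0.002, 0.937, 0.351], [-1.0, -0.005, 0.01]]
ft_force: [-1.1, -0.6, 1.2]
grip_width: 0.085
```

Request:
play_rows(
  travel=[
    [-0.4,0,-0.6],
    [0,0,-0.3],
    [0,0,0],
    [0,0,0],
    [0,0,0],
    [0,0,0],
    [0,0,0],
    [0,0,0],
    [0,0,0],
  ],
  rotation=[
    [0,0.008,0],
    [0,0,0],
    [0,0,0],
    [0,0,0],
    [0,0,0],
    [0,0,0],
    [0,0,0],
    [0,0,0],
    [0,0,0],
  ],
  claw=[8.5,8.5,3.5,3.5,3.5,3.5,3.5,3.5,3.5],
  squeeze=50,
)

```text
time_s: 11.0
position: [0.4295, 0.106, 0.0165]
tool_rot: [[0.007, -0.351, 0.936], [-0.002, 0.936, 0.351], [-1.0, -0.004, 0.006]]
ft_force: [-0.2, -0.3, -1.0]
grip_width: 0.0436
```

Request:
play_rows(
  travel=[
    [0,0,2],
    [0,0,3.5],
    [0,0,3.5],
    [1,-0.5,3],
    [2.3,-1.6,1],
    [2.5,-1.7,0],
    [2.5,-1.7,0],
    [2.5,-1.7,0],
    [2.5,-1.7,0],
    [2.5,-1.7,0],
    [2.5,-1.7,0],
    [0,0,0],
  ],
  rotation=[
    [0,0,0],
    [0,0,0],
    [0,0,0],
    [0,0,-0.05],
    [0,0,-0.06],
    [0,0,-0.06],
    [0,0,-0.06],
    [0,0,-0.06],
    [0,0,-0.05],
    [0,0,0],
    [0,0,0],
    [0,0,0],
  ],
  claw=[3.5,3.5,3.5,3.5,3.5,3.5,3.5,3.5,3.5,3.5,3.5,3.5],
)

```text
time_s: 12.0
position: [0.6147, -0.0227, 0.1522]
tool_rot: [[0.0, -0.004, 1.0], [-0.0, 1.0, 0.004], [-1.0, -0.0, 0.0]]
ft_force: [-2.2, 0.9, -1.7]
grip_width: 0.0434
```

Request:
play_rows(
  travel=[
    [0,0,0],
    [0,0,0],
  ],
  rotation=[
    [0,0,0],
    [0,0,0],
  ],
  claw=[3.5,3.5],
)

```text
time_s: 12.17
position: [0.6147, -0.0236, 0.1506]
tool_rot: [[-0.002, -0.002, 1.0], [0.0, 1.0, 0.002], [-1.0, 0.0, -0.002]]
ft_force: [-0.5, -0.1, -1.7]
grip_width: 0.0436
```

```bash
python3 -c "
from h import *
st(); shot('wrist','w7')"
```

```text
t 12.17 pos [ 0.6147 -0.0236  0.1506] yaw 90.1 tiltfix [-0.    -0.002 -0.   ] w 0.0436 F [-0.5 -0.1 -1.7] q [ -13.   32.   71.   -0.   77. -103.]
```

View pics/w7.png

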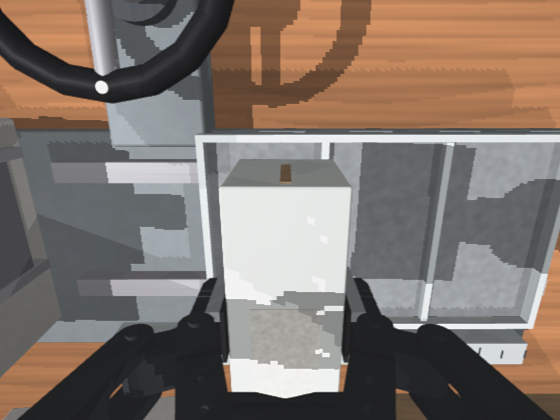

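```bash
python3 -c "
from h import *
c=cam('wrist')
for p,z in(((197,135),.051),((325,145),.048),((449,145),.048),((564,135),.051),((532,327),.051)): print(ray(c,*p,z))"
```

```text
[ 0.55682916 -0.08355495  0.051     ]
[0.56384105 0.00554767 0.048     ]
[0.56359125 0.09320558 0.048     ]
[0.55609599 0.1703493  0.051     ]
[0.71449024 0.18526974 0.051     ]
```

Request:
play_rows(
  travel=[
    [1,-0.7,-1.5],
    [0.6,-0.4,-2.5],
    [0,0,-2],
    [0,0,-1],
    [0,0,0],
    [0,0,0],
  ],
  rotation=[
    [0,0,0],
    [0,0,0],
    [0,0,0],
    [0,0,0],
    [0,0,0],
    [0,0,0],
  ],
  claw=[3.5,3.5,3.5,3.5,3.5,3.5],
)

```text
time_s: 12.72
position: [0.6278, -0.0305, 0.0809]
tool_rot: [[-0.001, -0.007, 1.0], [0.001, 1.0, 0.007], [-1.0, 0.001, -0.001]]
ft_force: [-0.0, -0.2, -0.7]
grip_width: 0.0428
```

Request:
play_rows(
  travel=[
    [0.8,-0.7,0],
    [0.1,-0.1,-1],
    [0,0,-1],
    [0,0,-0.3],
    [0,0,0],
    [0,0,0],
  ],
  rotation=[
    [0,0,0],
    [0,0,0],
    [0,0,0],
    [0,0,0],
    [0,0,0],
    [0,0,0],
  ],
  claw=[3.5,3.5,3.5,3.5,3.5,3.5],
)

```text
time_s: 13.22
position: [0.6365, -0.0367, 0.06]
tool_rot: [[0.003, -0.009, 1.0], [-0.0, 1.0, 0.009], [-1.0, -0.0, 0.003]]
ft_force: [1.3, -0.5, -1.6]
grip_width: 0.0438
```

Request:
play_rows(
  travel=[
    [0,0,-0.2],
    [0,0,0],
    [0,0,0],
    [0,0,0],
    [0,0,0],
    [0,0,1],
    [0,0,3],
    [0,0,3.5],
    [0,0.5,3.5],
    [-0.5,2,3.5],
    [-0.7,3.8,1],
    [-0.7,3.8,0],
  ],
  rotation=[
    [0,0,0],
    [0,0,0],
    [0,0,0],
    [0,0,0],
    [0,0,0],
    [0,0,0],
    [0,0,0],
    [0,0,0],
    [0,0,0],
    [0,0,0],
    [0,0,0],
    [0,0,0],
  ],
  claw=[3.5,3.5,6,6,6,6,6,6,7,8.5,8.5,8.5],
)

```text
time_s: 14.22
position: [0.6166, 0.0609, 0.2256]
tool_rot: [[0.007, 0.001, 1.0], [-0.001, 1.0, -0.001], [-1.0, -0.001, 0.007]]
ft_force: [-0.4, 0.3, -0.1]
grip_width: 0.0852
```

Request:
play_rows(
  travel=[
    [-0.7,3.8,0],
    [-0.7,3.8,0],
    [-0.7,3.8,0],
    [-0.7,3.8,0],
    [-0.7,3.8,0],
    [-0.3,2,0],
    [0,0,0],
    [0,0,0],
    [0,0,0],
  ],
  rotation=[
    [0,0,0],
    [0,0,0],
    [0,0,0],
    [0,0,0],
    [0,0,0],
    [0,0,0],
    [0,0,0],
    [0,0,0],
    [0,0,0],
  ],
  claw=[8.5,8.5,8.5,8.5,8.5,8.5,8.5,8.5,8.5],
)

```text
time_s: 14.97
position: [0.5729, 0.2869, 0.239]
tool_rot: [[0.024, -0.006, 1.0], [0.003, 1.0, 0.006], [-1.0, 0.003, 0.024]]
ft_force: [0.4, -0.4, -0.7]
grip_width: 0.0851
```

```bash
python3 -c "
from h import *
st(); shot('wrist','w8')"
```

```text
t 14.97 pos [0.5729 0.2869 0.239 ] yaw 90.3 tiltfix [-0.003  0.024  0.   ] w 0.0851 F [ 0.4 -0.4 -0.7] q [ 16.  30.  59.  -0.  90. -74.]
```

View pics/w8.png

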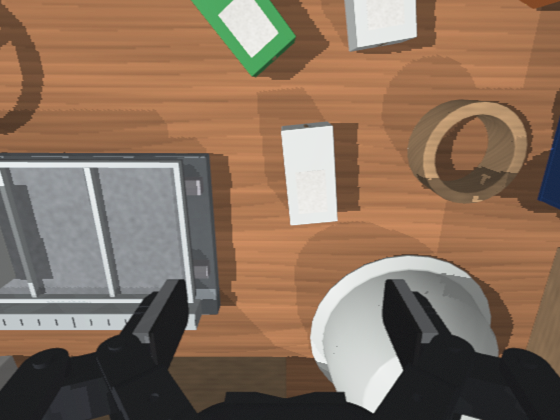

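```bash
python3 - <<'E'
from h import *
im=cv2.imread("pics/w8.png")[:,:,::-1]
carton(im,cam("wrist"),270,115,345,230,[.04,.044])
c=cam("wrist");print(ray(c,360,262,.08),ray(c,330,300,.08),ray(c,400,255,.08))
E
```

```text
z 0.04 ctr mm [574.  312.9] L 99.2 W 49.5 ang 6.0
z 0.044 ctr mm [573.  312.6] L 98.0 W 48.9 ang 6.0
[0.64852165 0.36153849 0.08      ] [0.69256648 0.334311   0.08      ] [0.64069546 0.39991714 0.08      ]
```

Request:
play_rows(
  travel=[
    [0,1.2,-2],
    [0,1.0,-3.5],
    [0,0.2,-3.5],
    [0,0,-3.5],
    [0,0,-3.5],
    [0,0,-2],
    [0,0,-1],
    [0,0,0],
    [0,0,0],
  ],
  rotation=[
    [0,0.024,0.05],
    [0,0,0.05],
    [0,0,0],
    [0,0,0],
    [0,0,0],
    [0,0,0],
    [0,0,0],
    [0,0,0],
    [0,0,0],
  ],
  claw=[8.5,8.5,8.5,8.5,8.5,8.5,8.5,8.5,8.5],
)

```text
time_s: 15.77
position: [0.5783, 0.2985, 0.0471]
tool_rot: [[0.009, -0.093, 0.996], [0.005, 0.996, 0.093], [-1.0, 0.004, 0.009]]
ft_force: [-0.4, 0.7, 0.1]
grip_width: 0.0854
```

```bash
python3 -c "
from h import *
st()"
```

```text
t 15.77 pos [0.5783 0.2985 0.0471] yaw 95.3 tiltfix [-0.005  0.009  0.   ] w 0.0854 F [-0.4  0.7  0.1] q [ 17.  41.  71.   0.  67. -79.]
```

Request:
play_rows(
  travel=[
    [-0.3,1.2,0],
    [-0.1,0.2,-1.5],
    [0,0,-1],
    [0,0,-0.5],
    [0,0,0],
    [0,0,0],
  ],
  rotation=[
    [-0.005,0.009,0.01],
    [0,0,0],
    [0,0,0],
    [0,0,0],
    [0,0,0],
    [0,0,0],
  ],
  claw=[8.5,8.5,8.5,8.5,8.5,8.5],
)

```text
time_s: 16.27
position: [0.5783, 0.3156, 0.0246]
tool_rot: [[0.011, -0.104, 0.995], [0.004, 0.995, 0.104], [-1.0, 0.002, 0.012]]
ft_force: [0.2, -0.3, 1.0]
grip_width: 0.0848
```

Request:
play_rows(
  travel=[
    [-0.3,-0.2,-0.8],
    [0,0,-0.5],
    [0,0,0],
    [0,0,0],
    [0,0,0],
    [0,0,0],
    [0,0,0],
    [0,0,0],
    [0,0,0],
  ],
  rotation=[
    [-0.004,0.01,0],
    [0,0,0],
    [0,0,0],
    [0,0,0],
    [0,0,0],
    [0,0,0],
    [0,0,0],
    [0,0,0],
    [0,0,0],
  ],
  claw=[8.5,8.5,8.5,4,4,4,4,4,4],
)

```text
time_s: 17.02
position: [0.5758, 0.3134, 0.0124]
tool_rot: [[0.003, -0.103, 0.995], [-0.0, 0.995, 0.103], [-1.0, -0.0, 0.003]]
ft_force: [-0.2, 0.1, -0.1]
grip_width: 0.049
```

Request:
play_rows(
  travel=[
    [0,0,2],
    [0,0,3.5],
    [0,0,3.5],
    [0,-0.5,3],
    [0.5,-2.5,1],
    [0.8,-3.5,0],
    [0.8,-3.5,0],
    [0.8,-3.5,0],
    [0.8,-3.5,0],
    [0.8,-3.5,0],
    [0.8,-3,0],
    [0,0,0],
  ],
  rotation=[
    [0,0,0],
    [0,0,0],
    [0,0,0],
    [0,0,0],
    [0,0,0],
    [0,0,-0.05],
    [0,0,-0.05],
    [0,0,0],
    [0,0,0],
    [0,0,0],
    [0,0,0],
    [0,0,0],
  ],
  claw=[4,4,4,4,4,4,4,4,4,4,4,4],
)

```text
time_s: 18.02
position: [0.6253, 0.0694, 0.1459]
tool_rot: [[-0.003, -0.005, 1.0], [-0.002, 1.0, 0.005], [-1.0, -0.002, -0.003]]
ft_force: [0.8, 0.1, -3.0]
grip_width: 0.0489
```

Request:
play_rows(
  travel=[
    [0,0,0],
    [0,0,0],
  ],
  rotation=[
    [0,0,0],
    [0,0,0],
  ],
  claw=[4,4],
)

```text
time_s: 18.18
position: [0.6252, 0.0679, 0.1454]
tool_rot: [[-0.004, -0.002, 1.0], [-0.001, 1.0, 0.002], [-1.0, -0.001, -0.004]]
ft_force: [0.5, 0.2, -1.4]
grip_width: 0.0488
```

```bash
python3 -c "
from h import *
st(); shot('wrist','w9')"
```

```text
t 18.18 pos [0.6252 0.0679 0.1454] yaw 90.1 tiltfix [ 0.001 -0.004  0.   ] w 0.0488 F [ 0.5  0.2 -1.4] q [ -5.  34.  68.  -0.  78. -95.]
```

View pics/w9.png

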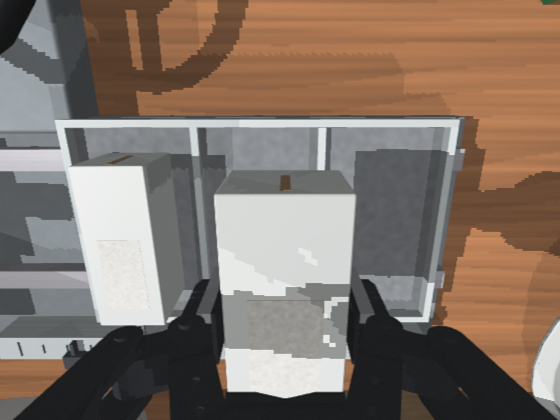

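Request:
play_rows(
  travel=[
    [0.6,-0.9,-1.5],
    [0.4,-0.8,-2.5],
    [0.2,-0.4,-2],
    [0,0,-1],
    [0,0,0],
    [0,0,0],
  ],
  rotation=[
    [0,0,0],
    [0,0,0],
    [0,0,0],
    [0,0,0],
    [0,0,0],
    [0,0,0],
  ],
  claw=[4,4,4,4,4,4],
)

```text
time_s: 18.73
position: [0.6365, 0.0549, 0.0744]
tool_rot: [[-0.001, -0.012, 1.0], [-0.0, 1.0, 0.012], [-1.0, -0.0, -0.001]]
ft_force: [0.8, -0.1, -1.7]
grip_width: 0.0492
```

Request:
play_rows(
  travel=[
    [0,-0.5,0],
    [0,0,-0.8],
    [0,0,-0.7],
    [0,0,-0.3],
    [0,0,0],
    [0,0,0],
  ],
  rotation=[
    [0,0,0.01],
    [0,0,0],
    [0,0,0],
    [0,0,0],
    [0,0,0],
    [0,0,0],
  ],
  claw=[4,4,4,4,4,4],
)

```text
time_s: 19.23
position: [0.6375, 0.0515, 0.0587]
tool_rot: [[0.004, -0.026, 1.0], [-0.001, 1.0, 0.026], [-1.0, -0.001, 0.004]]
ft_force: [-0.3, 0.7, -1.9]
grip_width: 0.049
```

Request:
play_rows(
  travel=[
    [0,0,-0.4],
    [0,0,-0.1],
    [0,0,0],
    [0,0,0],
    [0,0,0],
    [0,0,0],
    [0,0,1],
    [0,0,3],
    [0,0,3.5],
    [0,0,3.5],
    [0,0,3.5],
    [-1,1.4,3],
  ],
  rotation=[
    [0,0,0],
    [0,0,0],
    [0,0,0],
    [0,0,0],
    [0,0,0],
    [0,0,0],
    [0,0,0],
    [0,0,0],
    [0,0,0],
    [0,0,0],
    [0,0,0],
    [0,0,0],
  ],
  claw=[4,4,4,6.5,6.5,6.5,6.5,6.5,6.5,7,8,8.5],
)

```text
time_s: 20.23
position: [0.625, 0.0639, 0.2335]
tool_rot: [[-0.004, -0.023, 1.0], [-0.0, 1.0, 0.023], [-1.0, -0.0, -0.004]]
ft_force: [0.7, -0.9, 0.8]
grip_width: 0.085
```

Request:
play_rows(
  travel=[
    [-2.3,3.1,0],
    [-2.3,3.1,0],
    [-2.3,3.1,0],
    [-2.3,3.1,0],
    [-2.3,3.1,0],
    [-2.3,3.1,0],
    [-2.3,3.1,0],
    [-2.3,3.1,0],
    [-1.5,2,0],
    [0,0,0],
    [0,0,0],
    [0,0,0],
  ],
  rotation=[
    [0,0,0.02],
    [0,0,0.02],
    [0,0,0.02],
    [0,0,0.02],
    [0,0,0.02],
    [0,0,0],
    [0,0,0],
    [0,0,0],
    [0,0,0],
    [0,0,0],
    [0,0,0],
    [0,0,0],
  ],
  claw=[8.5,8.5,8.5,8.5,8.5,8.5,8.5,8.5,8.5,8.5,8.5,8.5],
)

```text
time_s: 21.23
position: [0.415, 0.3422, 0.2567]
tool_rot: [[0.029, -0.127, 0.991], [0.007, 0.992, 0.127], [-1.0, 0.003, 0.03]]
ft_force: [-0.4, -0.3, 1.0]
grip_width: 0.0852
```

```bash
python3 -c "
from h import *
st(); shot('wrist','w10'); shot('top','t10')"
```

```text
t 21.23 pos [0.415  0.3422 0.2567] yaw 97.3 tiltfix [-0.007  0.029  0.   ] w 0.0852 F [-0.4 -0.3  1. ] q [ 27.  19.  75.  -0.  85. -70.]
```

View pics/w10.png

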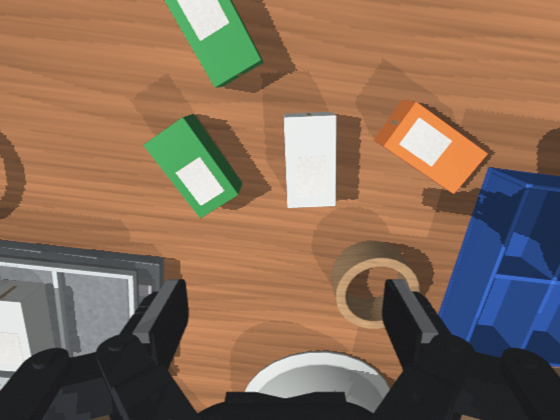

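View pics/t10.png

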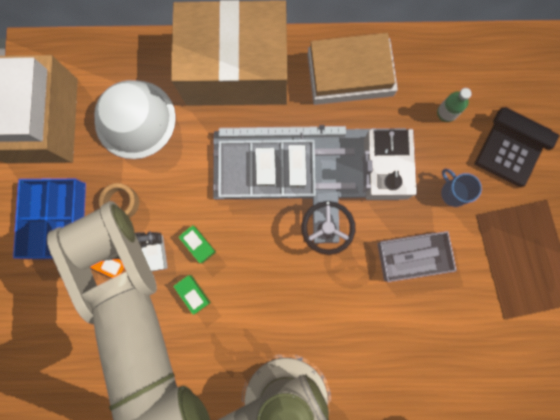

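```bash
python3 - <<'E'
from h import *
im=cv2.imread("pics/w10.png")[:,:,::-1]
carton(im,cam("wrist"),275,105,345,215,[.04,.044])
E
```

```text
z 0.04 ctr mm [403.7 368.3] L 96.2 W 52.2 ang 9.6
z 0.044 ctr mm [402.8 367.9] L 95.2 W 51.6 ang 9.6
```

Request:
play_rows(
  travel=[
    [-0.6,1.2,-2],
    [-0.5,1.2,-3.5],
    [0,0.3,-3.5],
    [0,0,-3.5],
    [0,0,-3.5],
    [0,0,-1.5],
    [0,0,0],
    [0,0,0],
    [0,0,0],
  ],
  rotation=[
    [0,0.015,0.02],
    [-0.007,0.014,0.02],
    [0,0,0],
    [0,0,0],
    [0,0,0],
    [0,0,0],
    [0,0,0],
    [0,0,0],
    [0,0,0],
  ],
  claw=[7,7,7,7,7,7,7,7,7],
)

```text
time_s: 22.08
position: [0.4123, 0.3622, 0.0775]
tool_rot: [[0.006, -0.151, 0.988], [0.002, 0.988, 0.151], [-1.0, 0.001, 0.007]]
ft_force: [0.2, 0.3, -0.4]
grip_width: 0.0699
```

```bash
python3 -c "
from h import *
st()"
```

```text
t 22.08 pos [0.4123 0.3622 0.0775] yaw 98.7 tiltfix [-0.002  0.006  0.   ] w 0.0699 F [ 0.2  0.3 -0.4] q [ 29.  31.  88.  -0.  61. -70.]
```

Request:
play_rows(
  travel=[
    [-0.7,0.5,0],
    [-0.3,0.1,-1],
    [0,0,-1.5],
    [0,0,-1],
    [0,0,0],
    [0,0,0],
  ],
  rotation=[
    [0,0.006,0.015],
    [0,0,0],
    [0,0,0],
    [0,0,0],
    [0,0,0],
    [0,0,0],
  ],
  claw=[7,7,7,7,7,7],
)

```text
time_s: 22.58
position: [0.405, 0.371, 0.0494]
tool_rot: [[0.012, -0.168, 0.986], [0.01, 0.986, 0.168], [-1.0, 0.008, 0.014]]
ft_force: [-0.1, -0.5, -0.6]
grip_width: 0.0698
```

Request:
play_rows(
  travel=[
    [-0.2,-0.3,-1],
    [0,0,-1.5],
    [0,0,-0.8],
    [0,0,-0.3],
    [0,0,0],
    [0,0,0],
  ],
  rotation=[
    [-0.01,0.012,0],
    [0,0,0],
    [0,0,0],
    [0,0,0],
    [0,0,0],
    [0,0,0],
  ],
  claw=[7,7,7,7,7,7],
)

```text
time_s: 23.08
position: [0.4039, 0.3684, 0.014]
tool_rot: [[0.002, -0.169, 0.986], [0.001, 0.986, 0.169], [-1.0, 0.001, 0.002]]
ft_force: [-0.3, 0.5, -0.1]
grip_width: 0.0699
```

Request:
play_rows(
  travel=[
    [0,0,0],
    [0,0,0],
    [0,0,0],
    [0,0,0],
    [0,0,0],
    [0,0,1],
    [0,0,3],
    [0,0,3.5],
    [0,0,3.5],
    [1,-1,3],
    [2.5,-2.5,1],
    [2.5,-2.5,0],
  ],
  rotation=[
    [0,0,0],
    [0,0,0],
    [0,0,0],
    [0,0,0],
    [0,0,0],
    [0,0,0],
    [0,0,0],
    [0,0,0],
    [0,0,0],
    [0,0,-0.03],
    [0,0,-0.04],
    [0,0,-0.04],
  ],
  claw=[4,4,4,4,4,4,4,4,4,4,4,4],
)

```text
time_s: 24.08
position: [0.4594, 0.3093, 0.1764]
tool_rot: [[0.001, -0.065, 0.998], [0.002, 0.998, 0.065], [-1.0, 0.002, 0.001]]
ft_force: [0.2, -1.0, -0.7]
grip_width: 0.0517
```

Request:
play_rows(
  travel=[
    [2.5,-2.5,0],
    [2.5,-2.5,0],
    [2.5,-2.5,0],
    [2.5,-2.5,0],
    [2,-2,0],
    [0,0,0],
    [0,0,0],
    [0,0,0],
  ],
  rotation=[
    [0,0,-0.04],
    [0,0,-0.02],
    [0,0,0],
    [0,0,0],
    [0,0,0],
    [0,0,0],
    [0,0,0],
    [0,0,0],
  ],
  claw=[4,4,4,4,4,4,4,4],
)

```text
time_s: 24.75
position: [0.5868, 0.1776, 0.1846]
tool_rot: [[0.009, 0.005, 1.0], [0.003, 1.0, -0.006], [-1.0, 0.003, 0.009]]
ft_force: [-1.3, 0.9, -1.2]
grip_width: 0.0511
```

```bash
python3 -c "
from h import *
st(); shot('wrist','w11')"
```

```text
t 24.75 pos [0.5868 0.1776 0.1846] yaw 89.7 tiltfix [-0.003  0.009  0.   ] w 0.0511 F [-1.3  0.9 -1.2] q [  6.  30.  69.   0.  81. -84.]
```

View pics/w11.png

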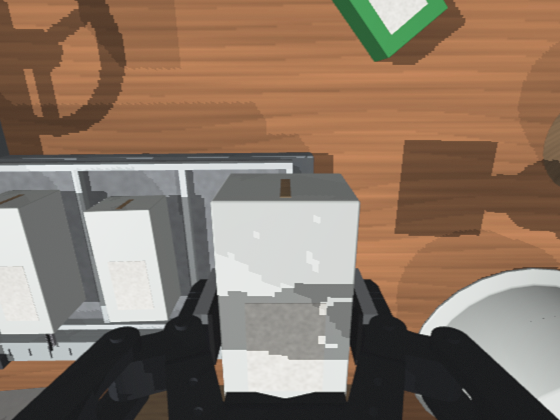

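Request:
play_rows(
  travel=[
    [1.8,-1.4,0],
    [1.8,-1.4,-1],
    [0.8,-0.7,-3],
    [0,0,-3],
    [0,0,-1.5],
    [0,0,0],
    [0,0,0],
  ],
  rotation=[
    [-0.003,0.009,0],
    [0,0,0],
    [0,0,0],
    [0,0,0],
    [0,0,0],
    [0,0,0],
    [0,0,0],
  ],
  claw=[4,4,4,4,4,4,4],
)

```text
time_s: 25.38
position: [0.627, 0.1505, 0.1012]
tool_rot: [[0.004, -0.007, 1.0], [0.001, 1.0, 0.007], [-1.0, 0.001, 0.004]]
ft_force: [-0.0, 0.4, -0.5]
grip_width: 0.0511
```

Request:
play_rows(
  travel=[
    [0.7,-1.0,-1],
    [0.2,-0.3,-1.5],
    [0,0,-1],
    [0,0,0],
    [0,0,0],
    [0,0,0],
  ],
  rotation=[
    [0,0,0],
    [0,0,0],
    [0,0,0],
    [0,0,0],
    [0,0,0],
    [0,0,0],
  ],
  claw=[4,4,4,4,4,4],
)

```text
time_s: 25.88
position: [0.6385, 0.1382, 0.0701]
tool_rot: [[0.013, -0.011, 1.0], [0.001, 1.0, 0.011], [-1.0, 0.001, 0.013]]
ft_force: [-0.3, -0.2, -1.8]
grip_width: 0.0515
```

Request:
play_rows(
  travel=[
    [-0.2,0,-0.8],
    [0,0,-0.4],
    [0,0,-0.2],
    [0,0,0],
    [0,0,0],
  ],
  rotation=[
    [0,0.013,0.01],
    [0,0,0],
    [0,0,0],
    [0,0,0],
    [0,0,0],
  ],
  claw=[4,4,4,4,4],
)

```text
time_s: 26.3
position: [0.637, 0.1386, 0.0568]
tool_rot: [[0.002, -0.023, 1.0], [0.001, 1.0, 0.023], [-1.0, 0.001, 0.002]]
ft_force: [-0.6, 0.4, -1.6]
grip_width: 0.0514
```

Request:
play_rows(
  travel=[
    [0,0,-0.2],
    [0,0,0],
    [0,0,0],
    [0,0,0],
    [0,0,0],
    [0,0,1],
    [0,0,3],
    [0,0,3.5],
    [0,-1,3.5],
    [0,-2,3.5],
    [0,-3,3.5],
    [-1,-3,3],
  ],
  rotation=[
    [0,0,0],
    [0,0,0],
    [0,0,0],
    [0,0,0],
    [0,0,0],
    [0,0,0],
    [0,0,0],
    [0,0,0],
    [0,0,0],
    [0,0,0],
    [0,0,0],
    [0,0,0],
  ],
  claw=[4,6.5,6.5,6.5,6.5,6.5,6.5,6.5,6.5,7,8,8.5],
)

```text
time_s: 27.3
position: [0.6239, 0.0567, 0.265]
tool_rot: [[-0.008, -0.03, 1.0], [0.002, 1.0, 0.03], [-1.0, 0.002, -0.008]]
ft_force: [0.6, 0.1, -0.2]
grip_width: 0.0848
```

Request:
play_rows(
  travel=[
    [-3,-2,1],
    [-3,-2,0],
    [-3,-1,0],
    [0,0,0],
    [0,0,0],
    [0,0,0],
  ],
  rotation=[
    [0,0,0],
    [0,0,0],
    [0,0,0],
    [0,0,0],
    [0,0,0],
    [0,0,0],
  ],
  claw=[8.5,8.5,8.5,8.5,8.5,8.5],
)

```text
time_s: 27.8
position: [0.5301, -0.0004, 0.2883]
tool_rot: [[0.012, -0.024, 1.0], [-0.003, 1.0, 0.024], [-1.0, -0.003, 0.012]]
ft_force: [-0.3, 0.2, 0.5]
grip_width: 0.0854
```

```bash
python3 -c "
from h import *
st(); shot('wrist','w12'); shot('scene','s12'); shot('top','t12')"
```

```text
t 27.8 pos [ 5.301e-01 -4.000e-04  2.883e-01] yaw 91.4 tiltfix [0.003 0.012 0.   ] w 0.0854 F [-0.3  0.2  0.5] q [ -13.   17.   72.   -0.   90. -104.]
```

View pics/w12.png

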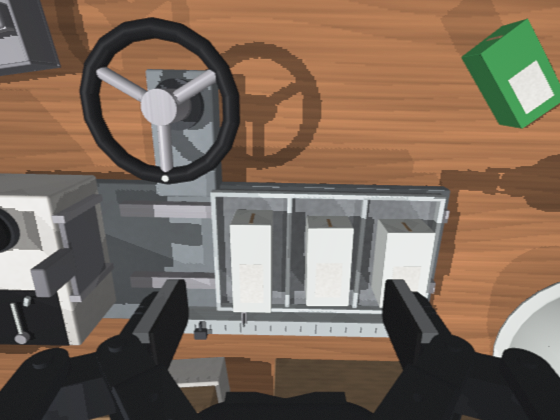

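View pics/s12.png

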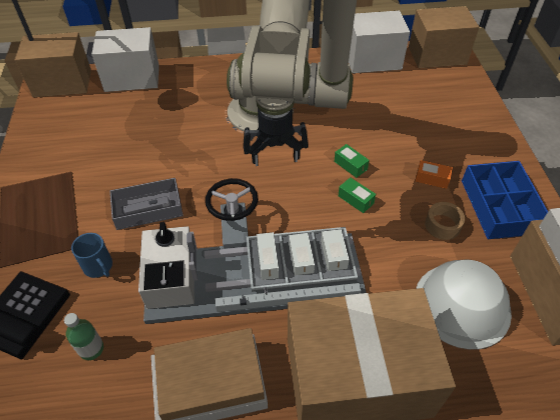

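```bash
python3 - <<'E'
from h import *
im=cv2.imread("pics/w12.png")[:,:,::-1]; c=cam("wrist")
t=cv2.imread("pics/t12.png")[:,:,::-1]; ct=cam("top")
crop(im,160,170,460,360,2.6,"w12c"); crop(t,200,110,480,290,2.8,"t12c")
carton(im,c,228,205,276,314,[.091]); carton(im,c,302,205,358,309,[.081]); carton(im,c,372,205,436,312,[.085])
carton(t,ct,286,140,308,192,[.091]);carton(t,ct,254,140,277,192,[.081]); carton(t,ct,222,140,245,192,[.085])
# wheel rim: dark
hsv=cv2.cvtColor(im.copy(),cv2.COLOR_RGB2HSV); m=(hsv[:,:,2]<55).astype(np.uint8); m[200:]=0; m[:,:60]=0;m[:,250:]=0
C=max(cv2.findContours(m,cv2.RETR_EXTERNAL,cv2.CHAIN_APPROX_NONE)[0],key=cv2.contourArea)
P=np.array([ray(c,u,v,.1)[:2] for u,v in C[:,0,:].astype(float)],np.float32)*1000
print("rim",cv2.fitEllipse(P), "dot",ray(c,165,179,.105))
E
```

```text
z 0.091 ctr mm [634.8 -35.4] L 108.8 W 43.1 ang 0.6
z 0.081 ctr mm [635.8  52.2] L 97.4 W 49.8 ang 1.6
z 0.085 ctr mm [626.8 139.4] L 78.0 W 52.9 ang 1.6Traceback (most recent call last):
  File "<stdin>", line 6, in <module>
  File "h.py", line 32, in carton
    C=max(cv2.findContours(k,cv2.RETR_EXTERNAL,cv2.CHAIN_APPROX_NONE)[0],key=cv2.contourArea)
ValueError: max() iterable argument is empty
```

View pics/w12c.png

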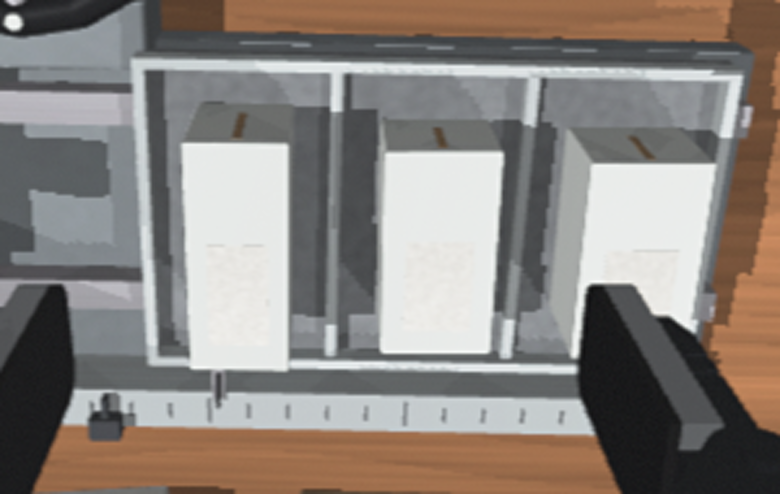

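View pics/t12c.png

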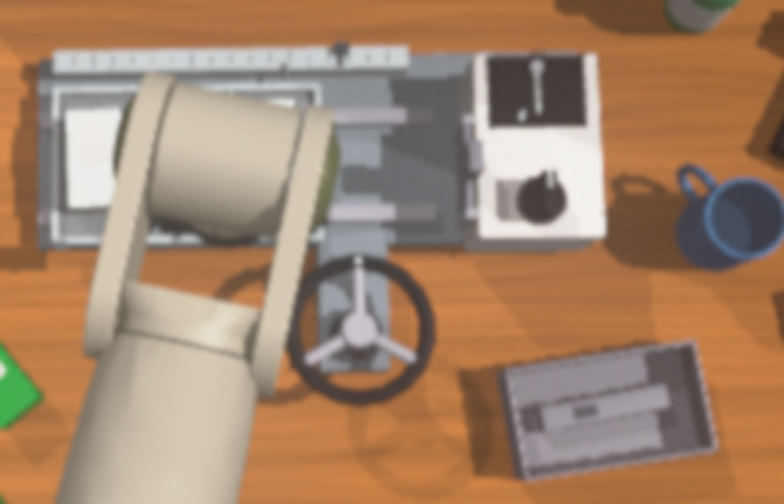

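```bash
python3 - <<'E'
from h import *
im=cv2.imread("pics/w12.png")[:,:,::-1]; c=cam("wrist")
crop(im,180,290,270,350,8.5,"w12p")
im3=cv2.imread("pics/w3.png")[:,:,::-1]
crop(im3,40,230,160,300,6.5,"w3p")
E
```

```text
(no output)
```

View pics/w12p.png

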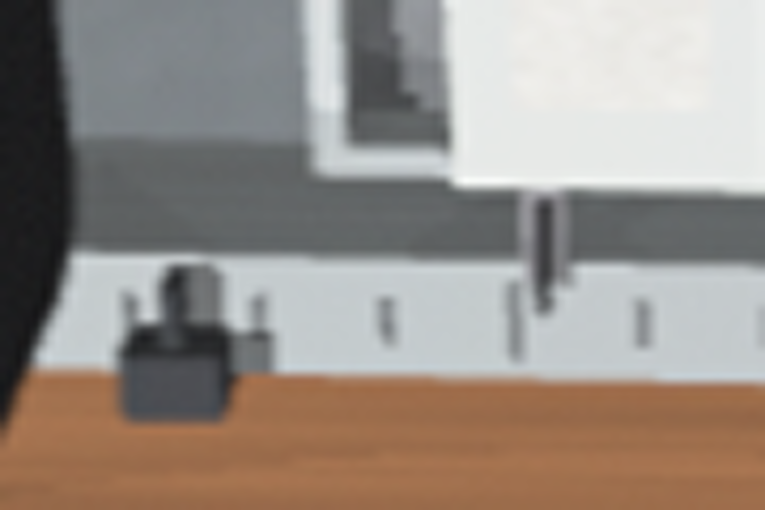

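View pics/w3p.png

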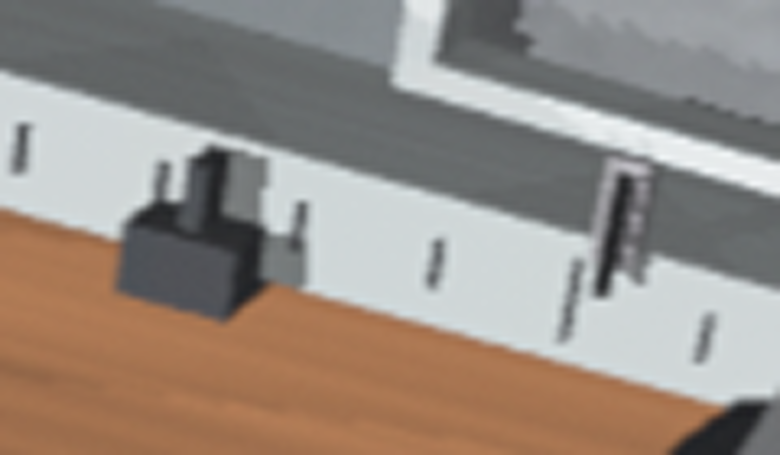

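```bash
python3 - <<'E'
from h import *
c=cam("wrist")
for z in(.05,.055,.06):
    a=ray(c,244.1,326.5,z);b=ray(c,180+177/8.5,290+268/8.5,z); t1=ray(c,180+386/8.5,290+320/8.5,.05); t2=ray(c,180+643/8.5,290+325/8.5,.05)
    print(a,b,a[1]-b[1],(t2-t1)/2)
im=cv2.imread("pics/w12.png")[:,:,::-1]
m=(im.max(2)<60).astype(np.uint8); m[195:]=0; m[:,:60]=0;m[:,250:]=0
C=max(cv2.findContours(m,cv2.RETR_EXTERNAL,cv2.CHAIN_APPROX_NONE)[0],key=cv2.contourArea)
P=np.array([ray(c,u,v,.1)[:2] for u,v in C[:,0,:].astype(float)],np.float32)*1000
print("rim",cv2.fitEllipse(P),cv2.minEnclosingCircle(P), "dot",ray(c,165,179,.105),"hub",ray(c,160,106,.107))
E
```

```text
[ 0.74222265 -0.04874337  0.05      ] [ 0.73588105 -0.10564329  0.05      ] 0.05689991809017097 [-7.41462400e-05  2.00516538e-02  0.00000000e+00]
[ 0.73829552 -0.04811825  0.055     ] [ 0.73203756 -0.10426776  0.055     ] 0.05614950728668821 [-7.41462400e-05  2.00516538e-02  0.00000000e+00]
[ 0.73436839 -0.04749314  0.06      ] [ 0.72819407 -0.10289223  0.06      ] 0.05539909648320543 [-7.41462400e-05  2.00516538e-02  0.00000000e+00]
rim ((462.295166015625, -115.55525970458984), (142.1013641357422, 143.88267517089844), 173.92147827148438) ((462.8616943359375, -115.75704193115234), 73.10350799560547) dot [ 0.52935308 -0.11585827  0.105     ] hub [ 0.46165648 -0.1135147   0.107     ]
```

Request:
play_rows(
  travel=[
    [-0.6,-1.0,-0.5],
    [-0.6,-1.0,-1.5],
    [-0.6,-1.0,-2],
    [-0.6,-1.0,-2],
    [-0.6,-1.0,-1],
    [-0.3,-0.4,0],
    [0,0,0],
    [0,0,0],
    [0,0,0],
  ],
  rotation=[
    [0.003,0.012,-0.09],
    [0,0,-0.09],
    [0,0,-0.09],
    [0,0,-0.09],
    [0,0,-0.09],
    [0,0,-0.09],
    [0,0,0],
    [0,0,0],
    [0,0,0],
  ],
  claw=[5,5,5,5,5,5,5,5,5],
)

```text
time_s: 28.7
position: [0.5021, -0.0526, 0.2109]
tool_rot: [[-0.006, 0.503, 0.864], [0.001, 0.864, -0.503], [-1.0, -0.002, -0.006]]
ft_force: [0.6, -1.1, 0.7]
grip_width: 0.0501
```

```bash
python3 -c "
from h import *
st(); shot('wrist','w13')"
```

```text
t 28.7 pos [ 0.5021 -0.0526  0.2109] yaw 59.8 tiltfix [-0.001 -0.006 -0.   ] w 0.0501 F [ 0.6 -1.1  0.7] q [-19.  18.  83.  -0.  79. -79.]
```

View pics/w13.png

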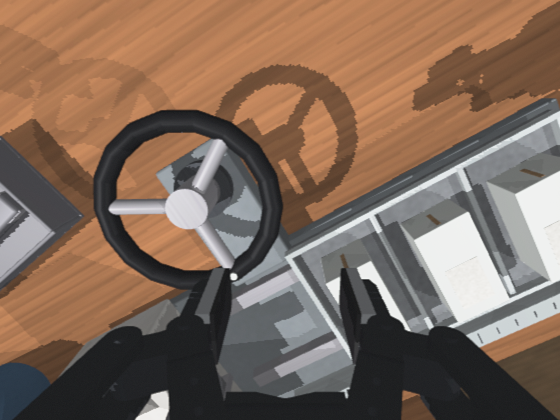

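```bash
cat >> h.py <<'E'
def rim(im,c,u0,v0,u1,v1):
    m=(im.max(2)<60).astype(np.uint8); k=np.zeros_like(m); k[v0:v1,u0:u1]=m[v0:v1,u0:u1]
    C=max(cv2.findContours(k,cv2.RETR_EXTERNAL,cv2.CHAIN_APPROX_NONE)[0],key=cv2.contourArea)
    P=np.array([ray(c,u,v,.1)[:2] for u,v in C[:,0,:].astype(float)],np.float32)*1000
    print("rim",cv2.fitEllipse(P),cv2.minEnclosingCircle(P))
E
python3 - <<'E'
from h import *
c=cam("wrist"); im=cv2.imread("pics/w13.png")[:,:,::-1]
rim(im,c,80,100,290,264); print(ray(c,187,209,.107))
E
```

```text
rim ((460.19305419921875, -116.02262115478516), (129.66067504882812, 136.36334228515625), 161.11692810058594) ((462.4300842285156, -116.60427856445312), 73.21038818359375)
[ 0.46249917 -0.115283    0.107     ]
```

Request:
play_rows(
  travel=[
    [-0.4,-0.4,-1.5],
    [-0.3,-0.3,-3],
    [0,0,-3],
    [0,0,-2.5],
    [0,0,-1],
    [0,0,0],
    [0,0,0],
    [0,0,0],
  ],
  rotation=[
    [0,-0.006,0],
    [0,0,0],
    [0,0,0],
    [0,0,0],
    [0,0,0],
    [0,0,0],
    [0,0,0],
    [0,0,0],
  ],
  claw=[5,5,5,5,5,5,5,5],
)

```text
time_s: 29.42
position: [0.4997, -0.0575, 0.1009]
tool_rot: [[0.012, 0.487, 0.873], [-0.002, 0.873, -0.487], [-1.0, 0.004, 0.012]]
ft_force: [0.8, -0.1, 0.3]
grip_width: 0.05
```

```bash
python3 -c "
from h import *
st()"
```

```text
t 29.42 pos [ 0.4997 -0.0575  0.1009] yaw 60.9 tiltfix [0.002 0.012 0.   ] w 0.05 F [ 0.8 -0.1  0.3] q [-20.  25.  94.   0.  61. -81.]
```

Request:
play_rows(
  travel=[
    [-0.5,-0.2,-0.5],
    [0,0,-1],
    [0,0,-0.4],
    [0,0,0],
    [0,0,0],
    [0,0,0],
    [0,0,0],
    [0,0,0],
  ],
  rotation=[
    [0.002,0.012,0],
    [0,0,0],
    [0,0,0],
    [0,0,0],
    [0,0,0],
    [0,0,0],
    [0,0,0],
    [0,0,0],
  ],
  claw=[5,5,5,5,1,1,1,1],
  squeeze=40,
)

```text
time_s: 30.08
position: [0.4959, -0.0615, 0.0859]
tool_rot: [[0.006, 0.485, 0.875], [-0.006, 0.875, -0.485], [-1.0, -0.002, 0.008]]
ft_force: [2.7, 2.6, -6.4]
grip_width: 0.0158
```

```bash
cat >> h.py <<'E'
def arc(n,step,cen=(.4622,-.116),r=.065):
    o=env.observe(); p=o['position'][:2]; st()
    d=p-np.array(cen); phi=np.arctan2(d[1],d[0]); print("phi",np.degrees(phi),"r",np.hypot(*d))
    R=o['tool_rot']; yaw=np.arctan2(R[1,1],R[0,1]); 
    print("yaw-phi",np.degrees(yaw-phi))
    q=p.copy()
    for i in range(n):
        phi-=step; t=np.array(cen)+r*np.array([np.cos(phi),np.sin(phi)])
        print(np.round((t-q)*100,2)); q=t
E
python3 -c "
from h import *
arc(8,.1)"
```

```text
t 30.08 pos [ 0.4959 -0.0615  0.0859] yaw 61.0 tiltfix [0.006 0.006 0.   ] w 0.0158 F [ 2.7  2.6 -6.4] q [-21.  26.  95.  -0.  59. -81.]
phi 58.267958748443746 r 0.06411729341057225
yaw-phi 2.7294722279868484
[ 0.58 -0.29]
[ 0.5  -0.42]
[ 0.45 -0.47]
[ 0.4  -0.51]
[ 0.35 -0.55]
[ 0.29 -0.58]
[ 0.23 -0.61]
[ 0.17 -0.63]
```

Request:
play_rows(
  travel=[
    [0.53,-0.35,0],
    [0.5,-0.42,0],
    [0.45,-0.47,0],
    [0.4,-0.51,0],
    [0.35,-0.55,0],
    [0.29,-0.58,0],
  ],
  rotation=[
    [0,0,-0.1],
    [0,0,-0.1],
    [0,0,-0.1],
    [0,0,-0.1],
    [0,0,-0.1],
    [0,0,-0.1],
  ],
  claw=[1,1,1,1,1,1],
)

```text
time_s: 30.58
position: [0.5211, -0.089, 0.0858]
tool_rot: [[0.001, 0.903, 0.429], [-0.004, 0.429, -0.903], [-1.0, -0.001, 0.004]]
ft_force: [-0.7, -0.6, -2.9]
grip_width: 0.0156
```

```bash
python3 -c "
from h import *
arc(8,.1)"
```

```text
t 30.58 pos [ 0.5211 -0.089   0.0858] yaw 25.4 tiltfix [0.004 0.001 0.   ] w 0.0156 F [-0.7 -0.6 -2.9] q [-22.  29.  90.  -0.  61. -48.]
phi 24.672239703514688 r 0.06478887096579995
yaw-phi 0.7486995358198062
[ 0.26 -0.59]
[ 0.18 -0.62]
[ 0.12 -0.64]
[ 0.05 -0.65]
[-0.01 -0.65]
[-0.08 -0.65]
[-0.14 -0.63]
[-0.2  -0.62]
```

Request:
play_rows(
  travel=[
    [0.26,-0.59,0],
    [0.18,-0.62,0],
    [0.12,-0.64,0],
    [0.05,-0.65,0],
    [-0.01,-0.65,0],
    [-0.08,-0.65,0],
    [-0.14,-0.63,0],
    [-0.2,-0.62,0],
  ],
  rotation=[
    [0,0,-0.1],
    [0,0,-0.1],
    [0,0,-0.1],
    [0,0,-0.1],
    [0,0,-0.1],
    [0,0,-0.1],
    [0,0,-0.1],
    [0,0,-0.1],
  ],
  claw=[1,1,1,1,1,1,1,1],
)

```text
time_s: 31.25
position: [0.5223, -0.1411, 0.0858]
tool_rot: [[-0.006, 0.924, -0.383], [-0.002, -0.383, -0.924], [-1.0, -0.005, 0.004]]
ft_force: [-2.0, 1.6, -0.0]
grip_width: 0.0156
```

```bash
python3 -c "
from h import *
arc(8,.1)"
```

```text
t 31.25 pos [ 0.5223 -0.1411  0.0858] yaw -22.5 tiltfix [ 0.002 -0.006  0.   ] w 0.0156 F [-2.   1.6 -0. ] q [-28.  30.  88.  -0.  63.  -5.]
phi -22.645294557088828 r 0.06513030392708301
yaw-phi 0.1511986092031905
[-0.29 -0.58]
[-0.34 -0.56]
[-0.39 -0.52]
[-0.44 -0.48]
[-0.49 -0.43]
[-0.53 -0.38]
[-0.56 -0.33]
[-0.59 -0.27]
```

Request:
play_rows(
  travel=[
    [-0.29,-0.58,0],
    [-0.34,-0.56,0],
    [-0.39,-0.52,0],
    [-0.44,-0.48,0],
    [-0.49,-0.43,0],
    [-0.53,-0.38,0],
    [-0.56,-0.33,0],
    [-0.59,-0.27,0],
  ],
  rotation=[
    [0,0,-0.1],
    [0,0,-0.1],
    [0,0,-0.1],
    [0,0,-0.1],
    [0,0,-0.1],
    [0,0,-0.1],
    [0,0,-0.1],
    [0,0,-0.1],
  ],
  claw=[1,1,1,1,1,1,1,1],
)

```text
time_s: 31.92
position: [0.4842, -0.177, 0.0858]
tool_rot: [[-0.007, 0.334, -0.943], [0.007, -0.943, -0.334], [-1.0, -0.009, 0.004]]
ft_force: [-0.0, 3.4, -1.8]
grip_width: 0.0155
```

```bash
python3 -c "
from h import *
arc(8,.1)"
```

```text
t 31.92 pos [ 0.4842 -0.177   0.0858] yaw -70.5 tiltfix [-0.007 -0.007 -0.   ] w 0.0155 F [-0.   3.4 -1.8] q [-33.  28.  92.   0.  61.  37.]
phi -70.13518307183566 r 0.06483590473722671
yaw-phi -0.3717034229878381
[-0.62 -0.21]
[-0.64 -0.13]
[-0.65 -0.06]
[-0.65  0.  ]
[-0.65  0.07]
[-0.64  0.13]
[-0.62  0.19]
[-0.6   0.25]
```

Request:
play_rows(
  travel=[
    [-0.62,-0.21,0],
    [-0.64,-0.13,0],
    [-0.65,-0.06,0],
    [-0.65,0,0],
    [-0.65,0.07,0],
    [-0.64,0.13,0],
    [-0.62,0.19,0],
    [0,0,0],
    [0,0,0],
  ],
  rotation=[
    [0,0,-0.1],
    [0,0,-0.1],
    [0,0,-0.1],
    [0,0,-0.1],
    [0,0,-0.1],
    [0,0,-0.1],
    [0,0,-0.1],
    [0,0,0],
    [0,0,0],
  ],
  claw=[1,1,1,1,1,1,1,1,1],
)

```text
time_s: 32.67
position: [0.4373, -0.175, 0.0859]
tool_rot: [[0.002, -0.386, -0.923], [0.013, -0.922, 0.386], [-1.0, -0.013, 0.004]]
ft_force: [2.3, -1.3, -6.8]
grip_width: 0.0153
```

```bash
python3 -c "
from h import *
arc(4,.1)
c,t=shot('top','t14'); crop(t,200,110,480,290,2.8,'t14c'); c,s=shot('scene','s14'); crop(s,200,220,380,320,4.4,'s14c')"
```

```text
t 32.67 pos [ 0.4373 -0.175   0.0859] yaw -112.7 tiltfix [-0.013  0.002  0.   ] w 0.0153 F [ 2.3 -1.3 -6.8] q [-37.  24.  99.   1.  57.  76.]
phi -112.89840242177102 r 0.06402310191559482
yaw-phi 0.19629527173395278
[-0.62  0.19]
[-0.55  0.34]
[-0.52  0.39]
[-0.48  0.44]
```

View pics/t14c.png

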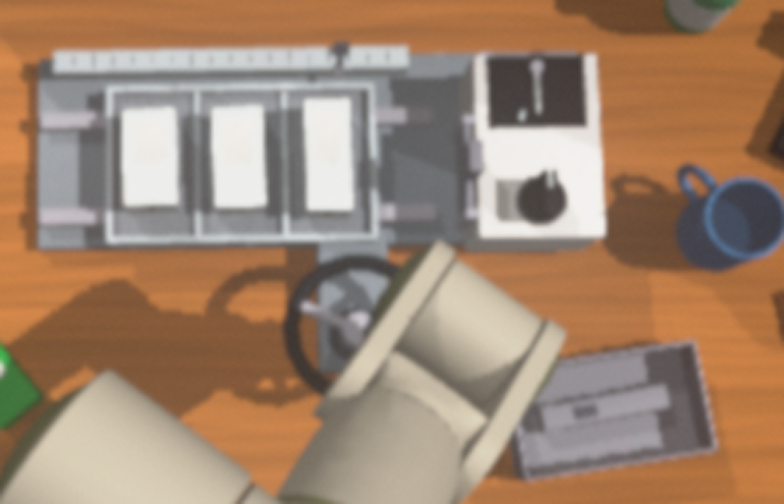

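View pics/s14c.png

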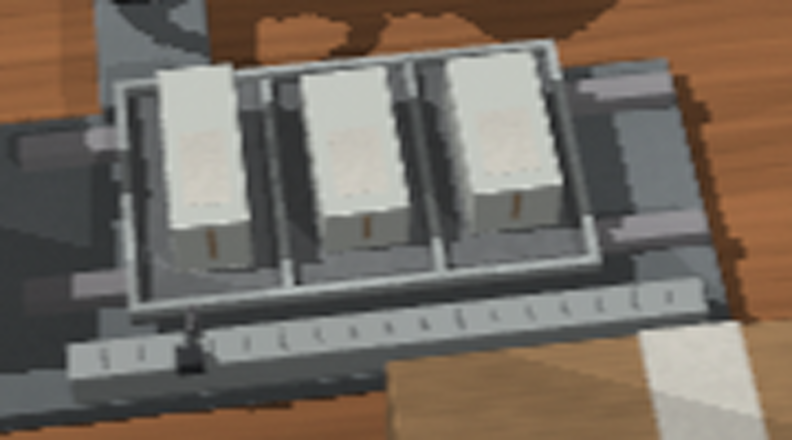

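Request:
play_rows(
  travel=[
    [-0.6,0.22,0],
    [0,0,0],
    [0,0,0],
  ],
  rotation=[
    [0,0,-0.1],
    [0,0,0],
    [0,0,0],
  ],
  claw=[1,1,1],
)

```text
time_s: 33.02
position: [0.4322, -0.1725, 0.0858]
tool_rot: [[0.003, -0.472, -0.882], [0.014, -0.882, 0.472], [-1.0, -0.014, 0.004]]
ft_force: [0.7, -0.5, -4.2]
grip_width: 0.0156
```

```bash
python3 -c "
from h import *
arc(1,.1)"
```

```text
t 33.02 pos [ 0.4322 -0.1725  0.0858] yaw -118.1 tiltfix [-0.014  0.003  0.   ] w 0.0156 F [ 0.7 -0.5 -4.2] q [-37.  24. 100.   1.  57.  81.]
phi -117.98228483207933 r 0.06393646873266472
yaw-phi -0.156955865136354
[-0.61  0.24]
```

Request:
play_rows(
  travel=[
    [0,0,0],
    [0,0,0],
    [0,0,0],
    [0,0,0.5],
    [0,0,2],
    [0,0,3.5],
    [0,0,3.5],
    [0,0,3.5],
    [0,0,3.5],
    [0,0,1],
    [1,0,0],
    [1,0,0],
  ],
  rotation=[
    [0,0,0],
    [0,0,0],
    [0,0,0],
    [0,0,0],
    [0,0,0],
    [0,0,0],
    [0,0,0],
    [0,0,0],
    [0,0,0.12],
    [0,0,0.12],
    [0,0,0.12],
    [0,0,0.12],
  ],
  claw=[4.5,4.5,4.5,4.5,4.5,4.5,4.5,8.5,8.5,8.5,8.5,8.5],
)

```text
time_s: 34.02
position: [0.4519, -0.1726, 0.2757]
tool_rot: [[0.001, 0.015, -1.0], [0.007, -1.0, -0.015], [-1.0, -0.007, -0.001]]
ft_force: [-0.4, 0.6, -0.8]
grip_width: 0.0851
```

Request:
play_rows(
  travel=[
    [1,0.4,0],
    [1,0.4,0],
    [1,0.4,0],
    [1,0.4,0],
    [1,0.4,0],
    [1,0.4,0],
    [1,0.4,0],
    [1,0.4,0],
    [1,0.4,0],
    [1,0.4,0],
    [1,0.4,0],
    [1,0.4,0],
  ],
  rotation=[
    [0,0,0.12],
    [0,0,0.12],
    [0,0,0.12],
    [0,0,0.12],
    [0,0,0.12],
    [0,0,0.12],
    [0,0,0.12],
    [0,0,0.12],
    [0,0,0.12],
    [0,0,0.12],
    [0,0,0.12],
    [0,0,0.12],
  ],
  claw=[8.5,8.5,8.5,8.5,8.5,8.5,8.5,8.5,8.5,8.5,8.5,8.5],
)

```text
time_s: 35.02
position: [0.5774, -0.1225, 0.284]
tool_rot: [[0.002, 0.998, -0.055], [0.005, -0.055, -0.998], [-1.0, 0.001, -0.005]]
ft_force: [0.8, -0.7, 0.4]
grip_width: 0.0849
```

Request:
play_rows(
  travel=[
    [0.8,0,0],
    [0.8,0,0],
    [0.8,0,0],
    [0.8,0,0],
    [0.8,0,0],
    [0.8,0,0],
    [0.8,0,0],
    [0.8,0,0],
    [0.8,0,0],
    [0.8,0,0],
    [0,0,0],
    [0,0,0],
  ],
  rotation=[
    [0,0,0.12],
    [0,0,0.12],
    [0,0,0.12],
    [0,0,0.12],
    [0,0,0.12],
    [0,0,0.12],
    [0,0,0.12],
    [0,0,0.12],
    [0,0,0.12],
    [0,0,0.12],
    [0,0,0.12],
    [0,0,0],
  ],
  claw=[8.5,8.5,8.5,8.5,8.5,8.5,8.5,8.5,8.5,8.5,8.5,8.5],
)

```text
time_s: 36.02
position: [0.6623, -0.1207, 0.2893]
tool_rot: [[-0.002, 0.243, 0.97], [0.004, 0.97, -0.243], [-1.0, 0.003, -0.002]]
ft_force: [-0.4, 0.0, 0.2]
grip_width: 0.0852
```

```bash
python3 -c "
from h import *
st()"
```

```text
t 36.02 pos [ 0.6623 -0.1207  0.2893] yaw 75.9 tiltfix [-0.004 -0.002 -0.   ] w 0.0852 F [-0.4  0.   0.2] q [-20.  34.  44.   0. 102. -96.]
```

Two rows to square up and get a closer view of the pointer.

Request:
play_rows(
  travel=[
    [0,0.3,-2],
    [0,0.3,-2.5],
    [0,0.3,-1],
    [0,0,0],
    [0,0,0],
    [0,0,0],
  ],
  rotation=[
    [0,0,0.12],
    [0,0,0.12],
    [0,0,0],
    [0,0,0],
    [0,0,0],
    [0,0,0],
  ],
  claw=[8.5,8.5,8.5,8.5,8.5,8.5],
)

```text
time_s: 36.52
position: [0.662, -0.1117, 0.236]
tool_rot: [[0.002, 0.012, 1.0], [0.003, 1.0, -0.012], [-1.0, 0.003, 0.002]]
ft_force: [-0.3, -0.6, 0.2]
grip_width: 0.0849
```

```bash
python3 -c "
from h import *
st(); c,im=shot('wrist','w15'); crop(im,200,200,360,310,5,'w15c')"
```

```text
t 36.52 pos [ 0.662  -0.1117  0.236 ] yaw 89.3 tiltfix [-0.003  0.002  0.   ] w 0.0849 F [-0.3 -0.6  0.2] q [ -20.   34.   52.    0.   94. -109.]
```

View pics/w15.png

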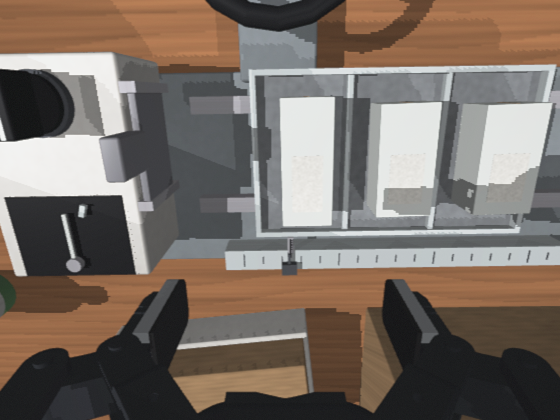

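View pics/w15c.png

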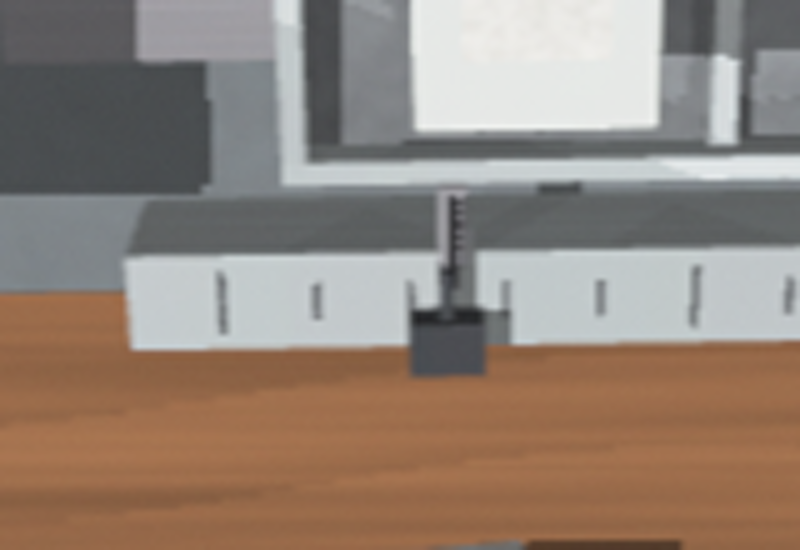

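Request:
play_rows(
  travel=[
    [-0.6,-1.5,1],
    [-0.8,-2.2,1],
    [-0.8,-2.2,1],
    [-0.8,-2.2,1],
    [-0.8,-2.2,0],
    [-0.6,-1.5,0],
    [0,0,0],
    [0,0,0],
    [0,0,0],
  ],
  rotation=[
    [0,0,0],
    [0,0,0.012],
    [0,0,0],
    [0,0,0],
    [0,0,0],
    [0,0,0],
    [0,0,0],
    [0,0,0],
    [0,0,0],
  ],
  claw=[8.5,8.5,8.5,8.5,8.5,8.5,8.5,8.5,8.5],
)

```text
time_s: 37.32
position: [0.6143, -0.2404, 0.2906]
tool_rot: [[0.016, 0.01, 1.0], [-0.007, 1.0, -0.009], [-1.0, -0.007, 0.016]]
ft_force: [-0.1, -1.2, 0.1]
grip_width: 0.0851
```

```bash
python3 -c "
from h import *
st(); c,im=shot('wrist','w16')"
```

```text
t 37.32 pos [ 0.6143 -0.2404  0.2906] yaw 89.5 tiltfix [0.007 0.016 0.   ] w 0.0851 F [-0.1 -1.2  0.1] q [ -32.   32.   48.    0.   99. -121.]
```

View pics/w16.png

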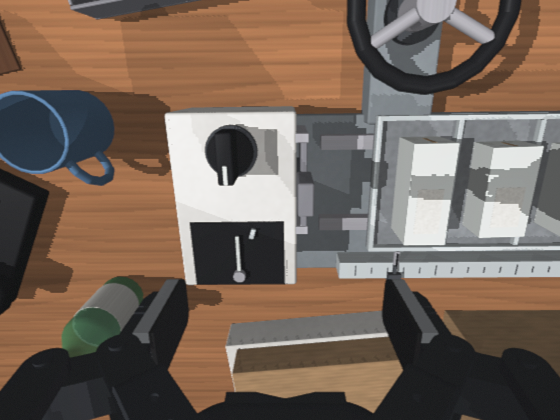

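```bash
python3 - <<'E'
from h import *
im=cv2.imread("pics/w16.png")[:,:,::-1]; c=cam("wrist")
crop(im,160,100,330,295,3,"w16c"); crop(im,185,215,300,290,7,"w16d")
print([np.round(ray(c,u,v,.11),4)[:2].tolist() for u,v in((166,113),(297,109),(296,285),(188,284))])
E
```

```text
[[0.5487, -0.3474], [0.5462, -0.2293], [0.728, -0.2298], [0.7262, -0.3461]]
```

View pics/w16c.png

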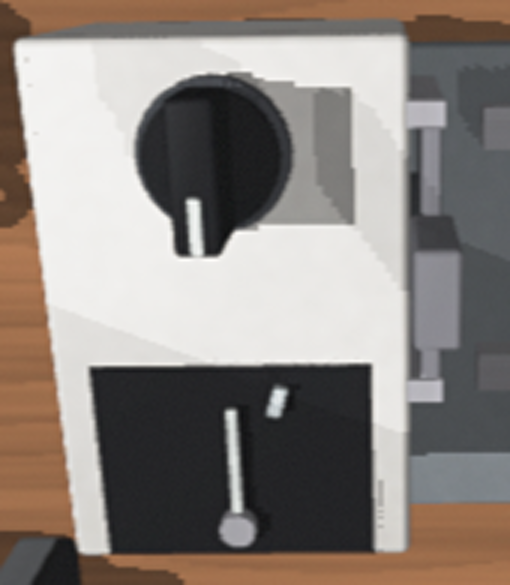

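View pics/w16d.png

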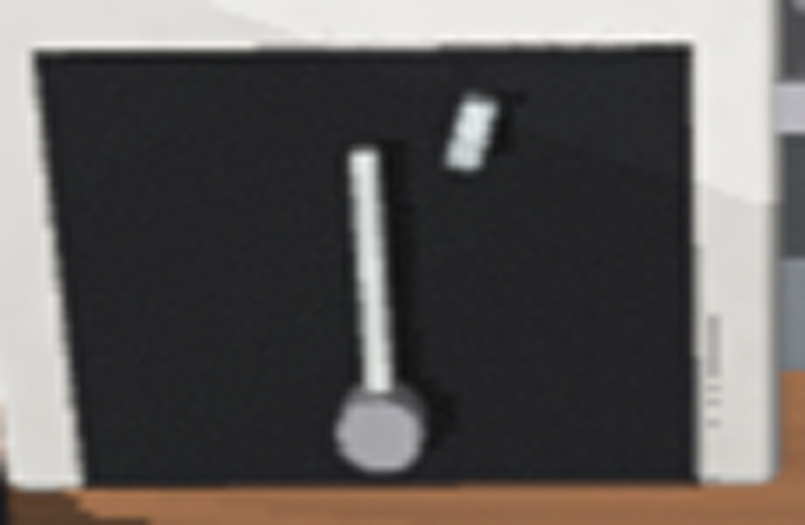

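```bash
python3 - <<'E'
from h import *
c=cam("wrist")
w=lambda u,v,z: ray(c,160+u/3,100+v/3,z)
d=lambda u,v,z: ray(c,185+u/7,215+v/7,z)
for z in(.11,.12,.13,.155):
    a=w(415,250,z);b=w(460,252,z);e=w(416,346,z);f=w(458,346,z);print("tab",z,np.round((a+b+e+f)/4,4),np.round([np.linalg.norm(a-b),np.linalg.norm(a-e)],4))
for z in (.112,.116,.12):
    p=d(378,435,z);t=d(365,150,z);m=d(462,170,z)
    an=lambda q:np.arctan2((q-p)[1],(q-p)[0])
    print(z,p,np.linalg.norm(t-p),np.linalg.norm(m-p),np.degrees(an(t)),np.degrees(an(m)),an(t)-an(m))
for z in (.154,):
    k1=w(190,100,z);k2=w(198,256,z);print("knob",k1,k2,np.linalg.norm(k1-k2),(k1+k2)/2)
print("disc",w(213,150,.117))
E
```

```text
tab 0.11 [ 0.6317 -0.2204  0.11  ] [0.0145 0.033 ]
tab 0.12 [ 0.6285 -0.221   0.12  ] [0.014  0.0319]
tab 0.13 [ 0.6253 -0.2215  0.13  ] [0.0136 0.0309]
tab 0.155 [ 0.6172 -0.2229  0.155 ] [0.0125 0.0284]
0.112 [ 0.71689568 -0.2903243   0.112     ] 0.047181951124024936 0.04628296180526127 179.1961840906784 161.61627502551073 0.3068272953883744
0.116 [ 0.71452606 -0.2896696   0.116     ] 0.04659206887765844 0.04570431898045703 179.19618409067846 161.61627502551076 0.3068272953883744
0.12 [ 0.71215645 -0.28901491  0.12      ] 0.046002186631291936 0.04512567615565277 179.19618409067843 161.6162750255108 0.3068272953883735
knob [ 0.56167235 -0.28885384  0.154     ] [ 0.60436972 -0.28959061  0.154     ] 0.042703727842911085 [ 0.58302103 -0.28922222  0.154     ]
disc [ 0.58125357 -0.28965695  0.117     ]
```

Request:
play_rows(
  travel=[
    [-1,0.8,-0.5],
    [-1.5,0.8,-1],
    [-1.5,0.4,-1.5],
    [0,0,0],
    [0,0,0],
    [0,0,0],
  ],
  rotation=[
    [0.007,0.016,0.008],
    [0,0,0],
    [0,0,0],
    [0,0,0],
    [0,0,0],
    [0,0,0],
  ],
  claw=[6,6,6,6,6,6],
)

```text
time_s: 37.87
position: [0.5754, -0.2147, 0.261]
tool_rot: [[0.001, -0.005, 1.0], [0.0, 1.0, 0.005], [-1.0, 0.0, 0.001]]
ft_force: [-0.4, -0.1, 1.0]
grip_width: 0.0598
```

```bash
python3 - <<'E'
from h import *
st(); c,im=shot('wrist','w17'); crop(im,140,100,400,330,3,'w17c')
E
```

```text
t 37.87 pos [ 0.5754 -0.2147  0.261 ] yaw 90.3 tiltfix [-0.     0.001  0.   ] w 0.0598 F [-0.4 -0.1  1. ] q [ -32.   27.   60.    0.   92. -122.]
```

View pics/w17c.png

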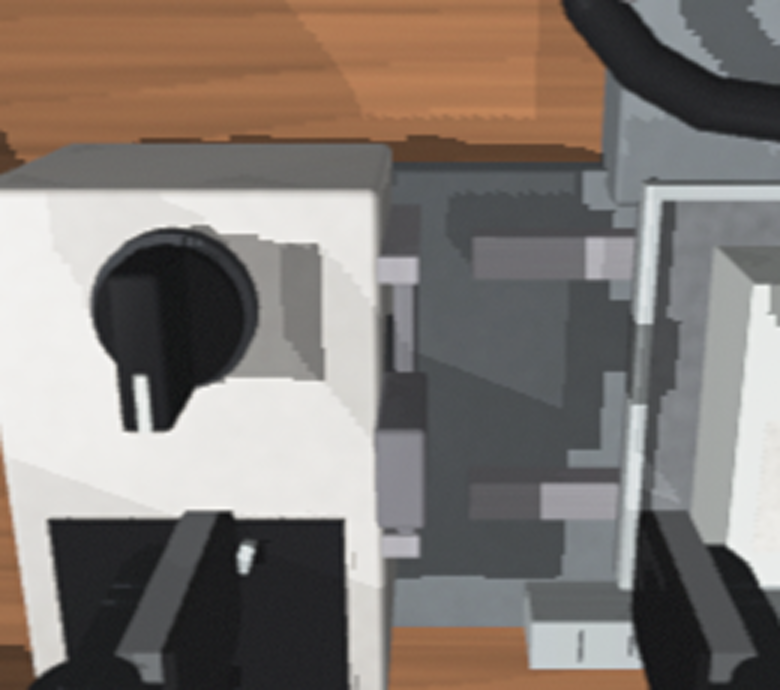

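```bash
python3 - <<'E'
from h import *
c=cam("wrist")
w=lambda u,v,z: ray(c,140+u/3,100+v/3,z)
for z in(.11,.12,.13,.155):
    a=w(377,430,z);b=w(426,430,z);e=w(376,527,z);f=w(424,527,z);print("tab",z,np.round((a+b+e+f)/4,4),np.round([np.linalg.norm(a-b),np.linalg.norm(a-e)],4))
print("headTR",w(388,186,.11), "knob",w(132,278,.154),w(144,431,.154))
E
```

```text
tab 0.11 [ 0.6408 -0.2247  0.11  ] [0.0152 0.0341]
tab 0.12 [ 0.6357 -0.2244  0.12  ] [0.0147 0.0329]
tab 0.13 [ 0.6305 -0.2241  0.13  ] [0.0142 0.0318]
tab 0.155 [ 0.6178 -0.2232  0.155 ] [0.0129 0.0289]
headTR [ 0.54732867 -0.22788133  0.11      ] knob [ 0.56243969 -0.29039765  0.154     ] [ 0.60442491 -0.29102347  0.154     ]
```

Request:
play_rows(
  travel=[
    [0.2,-1.2,-0.5],
    [0.2,-1.6,-1.5],
    [0.2,-1.6,-1.5],
    [0.1,-1.6,-1],
    [0,-1.0,0],
    [0,0,0],
    [0,0,0],
    [0,0,0],
  ],
  rotation=[
    [0,0,0],
    [0,0,0],
    [0,0,0],
    [0,0,0],
    [0,0,0],
    [0,0,0],
    [0,0,0],
    [0,0,0],
  ],
  claw=[4,4,4,4,4,4,4,4],
)

```text
time_s: 38.58
position: [0.5863, -0.2944, 0.2142]
tool_rot: [[0.007, -0.004, 1.0], [-0.003, 1.0, 0.004], [-1.0, -0.003, 0.007]]
ft_force: [0.1, 0.7, 0.7]
grip_width: 0.0399
```

```bash
python3 - <<'E'
from h import *
st()
E
```

```text
t 38.58 pos [ 0.5863 -0.2944  0.2142] yaw 90.2 tiltfix [0.003 0.007 0.   ] w 0.0399 F [0.1 0.7 0.7] q [ -37.   33.   58.    0.   89. -127.]
```

Request:
play_rows(
  travel=[
    [-0.3,0.4,-1],
    [0,0,-2],
    [0,0,-2],
    [0,0,-1.5],
    [0,0,-0.5],
    [0,0,0],
    [0,0,0],
  ],
  rotation=[
    [0.003,0.007,0],
    [0,0,0],
    [0,0,0],
    [0,0,0],
    [0,0,0],
    [0,0,0],
    [0,0,0],
  ],
  claw=[4,4,4,4,4,4,4],
)

```text
time_s: 39.17
position: [0.5851, -0.2875, 0.1485]
tool_rot: [[0.008, -0.008, 1.0], [-0.005, 1.0, 0.008], [-1.0, -0.005, 0.008]]
ft_force: [-0.1, -0.6, 0.4]
grip_width: 0.04
```

```bash
python3 - <<'E'
from h import *
st()
E
```

```text
t 39.17 pos [ 0.5851 -0.2875  0.1485] yaw 90.4 tiltfix [0.005 0.008 0.   ] w 0.04 F [-0.1 -0.6  0.4] q [ -37.   35.   65.    0.   79. -127.]
```

Request:
play_rows(
  travel=[
    [-0.2,-0.25,-1],
    [0,0,-0.8],
    [0,0,-0.2],
    [0,0,0],
    [0,0,0],
    [0,0,0],
  ],
  rotation=[
    [0.005,0.008,0],
    [0,0,0],
    [0,0,0],
    [0,0,0],
    [0,0,0],
    [0,0,0],
  ],
  claw=[4,4,4,4,4,4],
)

```text
time_s: 39.67
position: [0.584, -0.2908, 0.1301]
tool_rot: [[0.004, -0.008, 1.0], [-0.003, 1.0, 0.008], [-1.0, -0.003, 0.004]]
ft_force: [-0.3, -0.1, -0.6]
grip_width: 0.0402
```

Request:
play_rows(
  travel=[
    [0,0,-0.2],
    [0,0,0],
    [0,0,0],
    [0,0,0],
    [0,0,0],
    [0,0,0],
  ],
  rotation=[
    [0,0,0],
    [0,0,0],
    [0,0,0],
    [0,0,0],
    [0,0,0],
    [0,0,0],
  ],
  claw=[4,1,1,1,1,1],
  squeeze=30,
)

```text
time_s: 40.17
position: [0.5842, -0.2911, 0.1286]
tool_rot: [[0.005, -0.008, 1.0], [-0.004, 1.0, 0.008], [-1.0, -0.004, 0.005]]
ft_force: [-0.1, -1.3, 0.4]
grip_width: 0.0136
```

Request:
play_rows(
  travel=[
    [0,0,0],
    [0,0,0],
    [0,0,0],
    [0,0,0],
    [0,0,0],
    [0,0,0],
    [0,0,0],
    [0,0,0],
    [0,0,0],
    [0,0,0],
  ],
  rotation=[
    [0,0,-0.1],
    [0,0,-0.1],
    [0,0,-0.1],
    [0,0,-0.1],
    [0,0,-0.1],
    [0,0,-0.1],
    [0,0,-0.1],
    [0,0,-0.1],
    [0,0,0],
    [0,0,0],
  ],
  claw=[1,1,1,1,1,1,1,1,1,1],
)

```text
time_s: 41.0
position: [0.5841, -0.2915, 0.1286]
tool_rot: [[0.0, 0.737, 0.676], [-0.007, 0.676, -0.737], [-1.0, -0.004, 0.005]]
ft_force: [-0.6, 0.3, -0.6]
grip_width: 0.0131
```

```bash
python3 - <<'E'
from h import *
st(); c,im=shot('wrist','w18'); c,s=shot('scene','s18'); crop(s,100,200,260,320,5,'s18c'); c,t=shot('top','t18'); crop(t,350,110,430,210,6,'t18c')
E
```

```text
t 41.0 pos [ 0.5841 -0.2915  0.1286] yaw 42.5 tiltfix [0.007 0.    0.   ] w 0.0131 F [-0.6  0.3 -0.6] q [-37.  37.  66.  -0.  77. -79.]
```

View pics/w18.png

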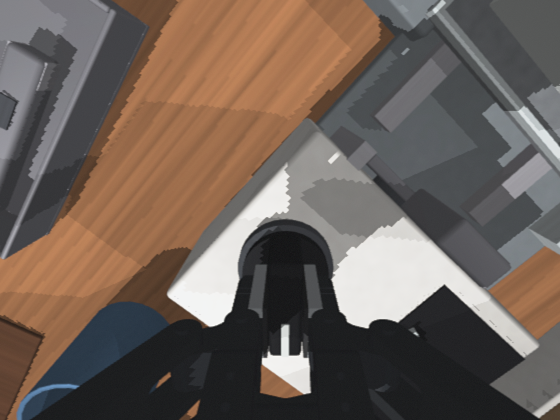

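View pics/s18c.png

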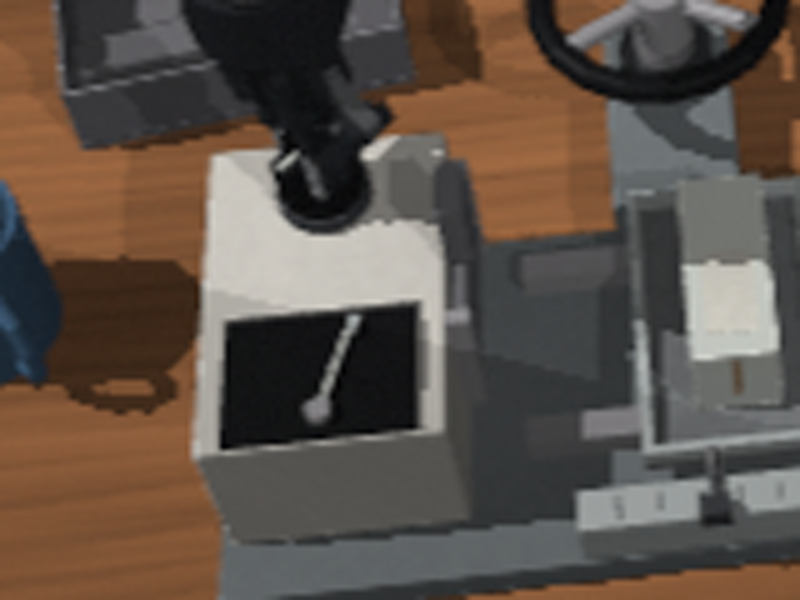

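View pics/t18c.png

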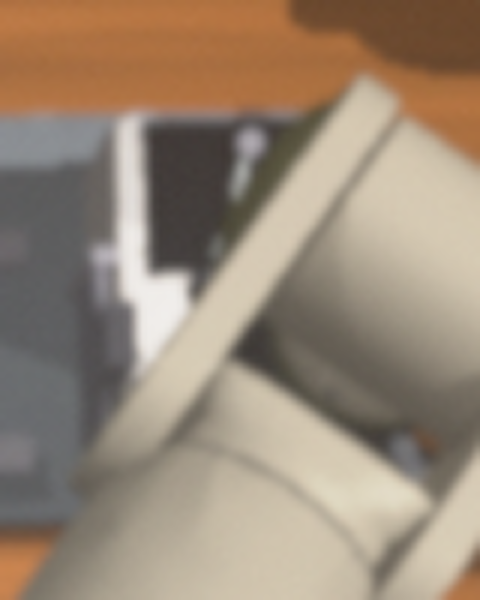

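Request:
play_rows(
  travel=[
    [0,0,0],
    [0,0,0],
    [0,0,0],
    [0,0,0],
    [0,0,0],
    [0,0,1],
    [0,0,3],
    [0,0,3.5],
    [0,0.5,3.5],
    [0.7,1,3],
    [1,1,1],
    [1,1,0],
  ],
  rotation=[
    [0,0,-0.05],
    [0,0,0],
    [0,0,0],
    [0,0,0],
    [0,0,0],
    [0,0,0],
    [0,0,0],
    [0,0,0],
    [0,0,0.1],
    [0,0,0.1],
    [0,0,0.1],
    [0,0,0.1],
  ],
  claw=[1,1,3.5,3.5,3.5,3.5,3.5,3.5,6,8,8.5,8.5],
)

```text
time_s: 42.15
position: [0.6081, -0.2556, 0.2899]
tool_rot: [[0.0, 0.44, 0.898], [-0.011, 0.898, -0.44], [-1.0, -0.01, 0.005]]
ft_force: [-0.0, 0.3, -0.7]
grip_width: 0.081
```

Request:
play_rows(
  travel=[
    [0.5,1,0],
    [0.3,0.5,0],
    [0,0,0],
    [0,0,0],
    [0,0,0],
    [0,0,0],
    [0,0,0],
  ],
  rotation=[
    [0,0,0.1],
    [0,0,0.1],
    [0,0,0.1],
    [0,0,0.1],
    [0,0,0.05],
    [0,0,0],
    [0,0,0],
  ],
  claw=[8.5,8.5,8.5,8.5,8.5,8.5,8.5],
)

```text
time_s: 42.73
position: [0.6182, -0.2363, 0.2995]
tool_rot: [[0.016, -0.03, 0.999], [-0.013, 0.999, 0.03], [-1.0, -0.013, 0.016]]
ft_force: [0.2, -0.0, -0.6]
grip_width: 0.085
```

```bash
python3 - <<'E'
from h import *
st(); c,im=shot('wrist','w19'); crop(im,150,80,350,300,2.6,'w19c')
E
```

```text
t 42.73 pos [ 0.6182 -0.2363  0.2995] yaw 91.7 tiltfix [0.013 0.016 0.   ] w 0.085 F [ 0.2 -0.  -0.6] q [ -31.   32.   47.   -0.  100. -123.]
```

View pics/w19.png

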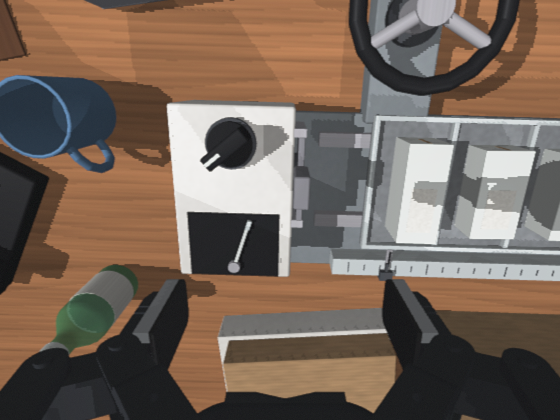

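```bash
python3 - <<'E'
from h import *
im=cv2.imread('pics/w19.png')[:,:,::-1]; crop(im,215,205,275,280,8,'w19d'); crop(im,360,240,420,285,10,'w19p')
E
```

```text
(no output)
```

View pics/w19d.png

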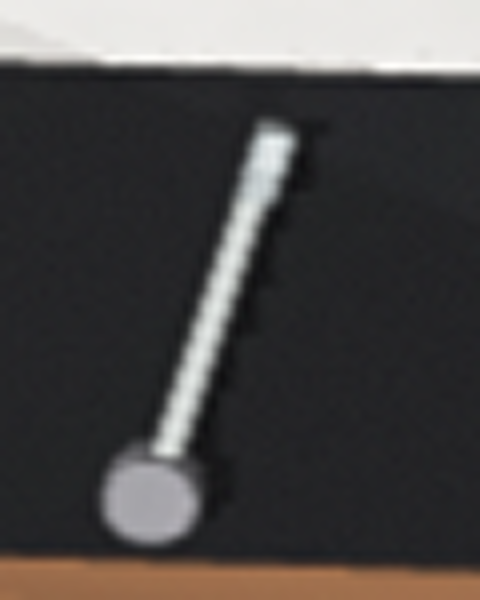

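View pics/w19p.png

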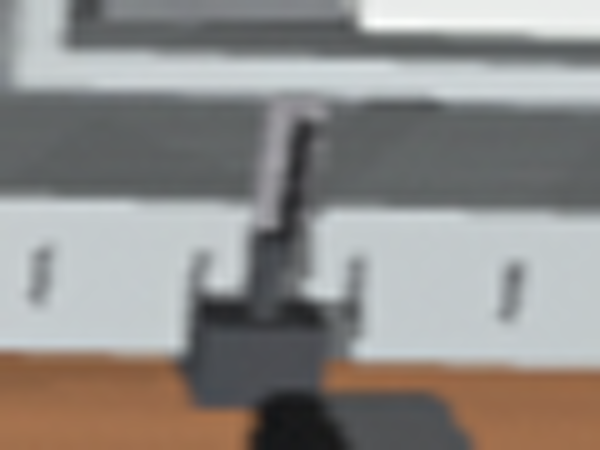

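Request:
play_rows(
  travel=[
    [0,0.6,-1],
    [0,0.5,-2.5],
    [0,0,-3],
    [0,0,-3],
    [0,0,-2],
    [0,0,0],
    [0,0,0],
    [0,0,0],
  ],
  rotation=[
    [0.013,0.016,-0.03],
    [0,0,0],
    [0,0,0],
    [0,0,0],
    [0,0,0],
    [0,0,0],
    [0,0,0],
    [0,0,0],
  ],
  claw=[4,4,4,4,4,4,4,4],
)

```text
time_s: 43.45
position: [0.6178, -0.2253, 0.1852]
tool_rot: [[0.005, 0.013, 1.0], [-0.003, 1.0, -0.013], [-1.0, -0.003, 0.005]]
ft_force: [0.4, -0.0, 0.6]
grip_width: 0.0398
```

```bash
python3 - <<'E'
from h import *
st(); c,im=shot('wrist','w20')
E
```

```text
t 43.45 pos [ 0.6178 -0.2253  0.1852] yaw 89.2 tiltfix [0.003 0.005 0.   ] w 0.0398 F [ 0.4 -0.   0.6] q [ -30.   34.   60.   -0.   85. -120.]
```

View pics/w20.png

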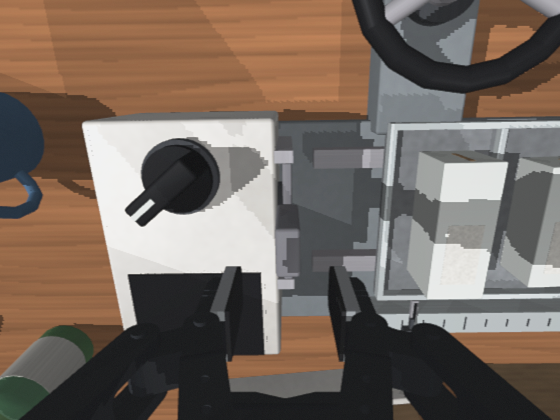

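```bash
python3 - <<'E'
from h import *
c=cam('wrist'); im=cv2.imread('pics/w20.png')[:,:,::-1]; crop(im,250,180,330,300,5,'w20c')
print(ray(c,277,232,.155),ray(c,298,273,.155),ray(c,287.5,252.5,.155))
E
```

```text
[ 0.60480181 -0.22924476  0.155     ] [ 0.63011528 -0.21783869  0.155     ] [ 0.61718437 -0.22366527  0.155     ]
```

Request:
play_rows(
  travel=[
    [0,0.2,-1],
    [0,0,-2],
    [0,0,-1.5],
    [0,0,-0.7],
    [0,0,0],
    [0,0,0],
    [0,0,0],
  ],
  rotation=[
    [0.003,0.005,0.01],
    [0,0,0],
    [0,0,0],
    [0,0,0],
    [0,0,0],
    [0,0,0],
    [0,0,0],
  ],
  claw=[4,4,4,4,4,4,4],
)

```text
time_s: 44.08
position: [0.6208, -0.2245, 0.1385]
tool_rot: [[0.013, 0.001, 1.0], [-0.007, 1.0, -0.001], [-1.0, -0.007, 0.013]]
ft_force: [-0.3, 0.4, 0.2]
grip_width: 0.0399
```

Request:
play_rows(
  travel=[
    [-0.3,0,-0.8],
    [0,0,-0.8],
    [0,0,-0.2],
    [0,0,0],
    [0,0,0],
  ],
  rotation=[
    [0.007,0.013,0],
    [0,0,0],
    [0,0,0],
    [0,0,0],
    [0,0,0],
  ],
  claw=[4,4,4,4,4],
)

```text
time_s: 44.5
position: [0.6182, -0.2249, 0.1209]
tool_rot: [[0.002, 0.001, 1.0], [-0.001, 1.0, -0.001], [-1.0, -0.001, 0.002]]
ft_force: [-0.0, 0.3, -1.1]
grip_width: 0.0403
```

Close on the tab and draw it up gently.

Request:
play_rows(
  travel=[
    [0,0,0],
    [0,0,0],
    [0,0,0],
    [0,0,0],
    [0,0,0],
    [0,0,0.8],
    [0,0,0.8],
    [0,0,0.8],
    [0,0,0.5],
  ],
  rotation=[
    [0,0,0],
    [0,0,0],
    [0,0,0],
    [0,0,0],
    [0,0,0],
    [0,0,0],
    [0,0,0],
    [0,0,0],
    [0,0,0],
  ],
  claw=[1,1,1,1,1,1,1,1,1],
  squeeze=40,
)

```text
time_s: 45.25
position: [0.6182, -0.2241, 0.1506]
tool_rot: [[-0.0, 0.0, 1.0], [0.0, 1.0, -0.0], [-1.0, 0.0, -0.0]]
ft_force: [1.1, 0.1, -5.1]
grip_width: 0.0137
```

Request:
play_rows(
  travel=[
    [0,0,0.4],
    [0,0,0.4],
    [0,0,0.2],
    [0,0,0.2],
    [0,0,0],
  ],
  rotation=[
    [0,0,0],
    [0,0,0],
    [0,0,0],
    [0,0,0],
    [0,0,0],
  ],
  claw=[1,1,1,1,1],
)

```text
time_s: 45.67
position: [0.6183, -0.224, 0.1612]
tool_rot: [[-0.002, 0.0, 1.0], [0.002, 1.0, -0.0], [-1.0, 0.002, -0.002]]
ft_force: [-1.6, 0.6, 4.1]
grip_width: 0.0136
```

Request:
play_rows(
  travel=[
    [0,0,0.2],
    [0,0,0.2],
    [0,0,0],
  ],
  rotation=[
    [0,0,0],
    [0,0,0],
    [0,0,0],
  ],
  claw=[1,1,1],
)

```text
time_s: 45.92
position: [0.6181, -0.2241, 0.1612]
tool_rot: [[-0.005, 0.0, 1.0], [0.004, 1.0, -0.0], [-1.0, 0.004, -0.005]]
ft_force: [-0.4, 1.2, 3.2]
grip_width: 0.0133
```

Request:
play_rows(
  travel=[
    [0,0,0],
    [0,0,0],
    [0,0,0],
    [0,0,0],
    [0,0,1],
    [0,0,3],
    [0,0,3.5],
    [-1,0,3.5],
    [-2,0,2],
    [-2,0,0],
    [0,0,0],
    [0,0,0],
  ],
  rotation=[
    [0,0,0],
    [0,0,0],
    [0,0,0],
    [0,0,0],
    [0,0,0],
    [0,0,0],
    [0,0,0],
    [0,0,0],
    [0,0,0],
    [0,0,0],
    [0,0,0],
    [0,0,0],
  ],
  claw=[4,4,4,4,4,4,4,6,8.5,8.5,8.5,8.5],
)

```text
time_s: 46.92
position: [0.5645, -0.2236, 0.3091]
tool_rot: [[0.003, 0.001, 1.0], [-0.003, 1.0, -0.001], [-1.0, -0.003, 0.003]]
ft_force: [0.3, -0.8, -1.0]
grip_width: 0.0851
```

```bash
python3 - <<'E'
from h import *
st(); c,im=shot('wrist','w21'); shot('scene','s21')
E
```

```text
t 46.92 pos [ 0.5645 -0.2236  0.3091] yaw 89.9 tiltfix [0.003 0.003 0.   ] w 0.0851 F [ 0.3 -0.8 -1. ] q [ -33.   26.   56.   -0.   99. -123.]
```

View pics/w21.png

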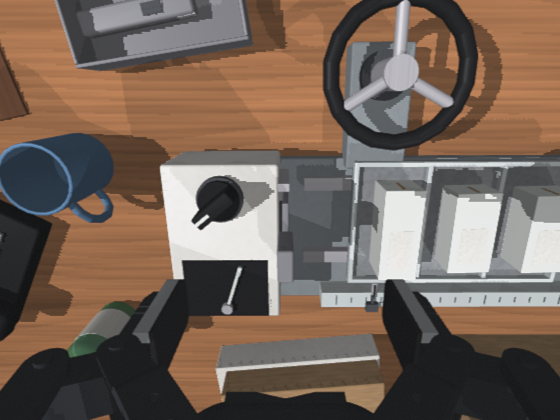

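View pics/s21.png

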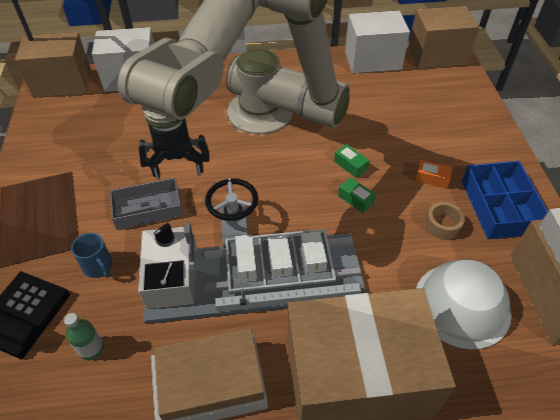

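```bash
python3 - <<'E'
from h import *
c=cam('wrist'); im=cv2.imread('pics/w21.png')[:,:,::-1]; crop(im,150,150,310,330,3.3,'w21c')
for z in(.195,.155,.15): print(z,(proj(c,(.6175,-.223,z))-[150,150])*3.3)
crop(im,350,270,400,315,12,'w21p')
x=cv2.imread('pics/s21.png')[:,:,::-1]; crop(x,130,220,370,320,3.3,'s21c')
E
```

```text
0.195 [445.92064639 388.4944136 ]
0.155 [445.97477519 321.10867435]
0.15 [445.98066635 313.77469072]
```

View pics/w21c.png

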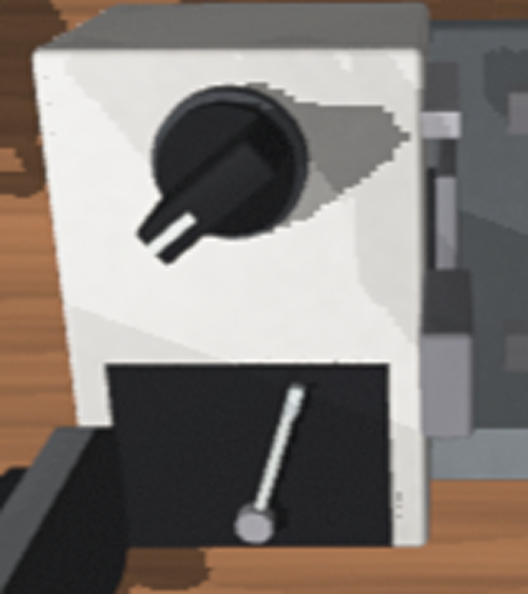

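View pics/w21p.png

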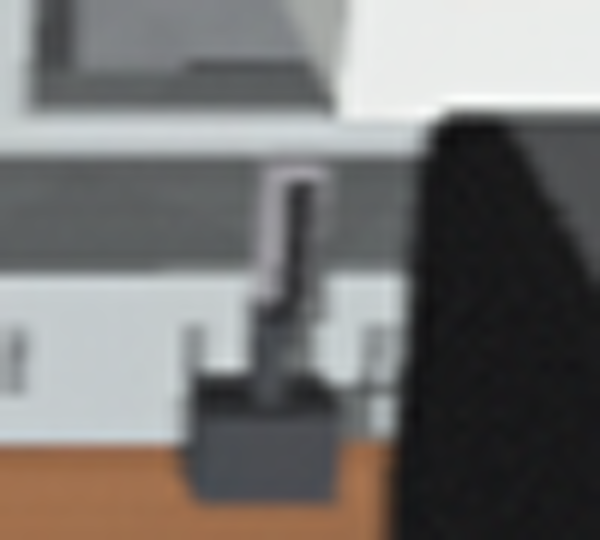

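View pics/s21c.png

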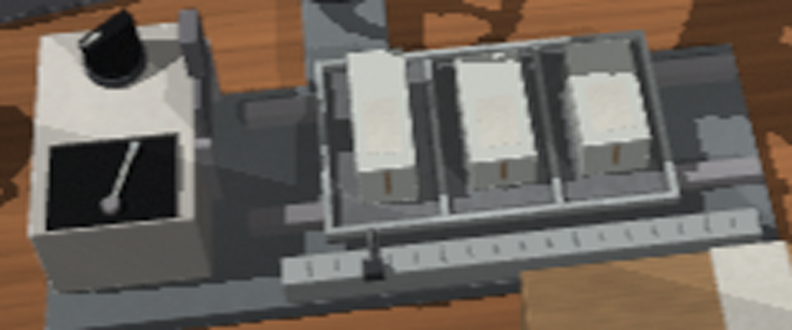

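```bash
python3 - <<'E'
from h import *
c,t=shot('top','t21'); crop(t,200,110,480,290,2.8,'t21c')
im=cv2.imread('pics/w21.png')[:,:,::-1]; cw=cam('wrist')
y0=.0505-.0554
print("bays",y0-.088,y0,y0+.088)
for f,a in((t,c),):
  for (u0,u1,z) in ((300,330,.091),(270,300,.081),(238,268,.085)):
    try: carton(f,a,u0,135,u1,195,[z],thr=170)
    except Exception as e: print(e)
for (u0,u1,z) in ((366,422,.091),(440,496,.081)): carton(im,cw,u0,175,u1,280,[z])
E
```

```text
bays -0.09289999999999998 -0.004899999999999995 0.08310000000000001
z 0.091 ctr mm [635.1 -92.2] L 108.8 W 46.5 ang 179.1
z 0.081 ctr mm [638.3  -3.3] L 98.4 W 49.8 ang 179.3
z 0.085 ctr mm [650.9  83.1] L 67.9 W 52.4 ang 179.8
z 0.091 ctr mm [633.9 -90.7] L 108.0 W 46.8 ang 0.5
z 0.081 ctr mm [639.5  -4.6] L 98.2 W 50.0 ang 1.4
```

View pics/t21c.png

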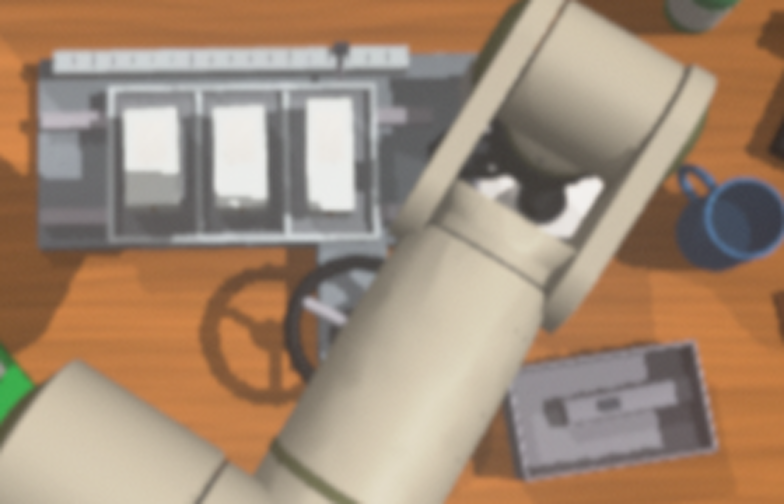

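```bash
python3 -c "
from h import *
st(); print(env.close_job())"
```

```text
t 47.07 pos [ 0.5651 -0.2235  0.307 ] yaw 90.0 tiltfix [0.001 0.    0.   ] w 0.0853 F [0.5 0.1 0.1] q [ -33.   26.   56.   -0.   99. -123.]
the job is handed in; nothing more can be done
None
```

I put the cutter in the tool bin and loaded the three white cartons present before cranking: `carton_c` in bay2, `carton_a` in bay1 and `carton_d` in bay0. I cranked the handwheel about 3.08 rad, turned the focus knob about 0.85–0.9 rad, and pulled the lens cover up to its stop. I did the knob before the cover so the raised tab would not get in the gripper's way. The job was handed in at 47 s, with the gripper open and clear of everything.

**Last camera checks:**
- **Cutter:** lying inside the bin. It looked slightly shifted from where I released it, but still well within the walls.
- **Cartons:** flat, within about 3 mm of their bay centres across the ribs and within about 5 mm along x. They lie within about 1.5° of lengthwise.
- **Pointer:** looked within about 1 mm of the stop mark in the wrist views. The image estimate of the travel (about 56 mm) and the cranked travel (about 55.4 mm) differ by under 1 mm.
- **Needle:** looked level with the dial mark.
- **Lens cover:** 40 mm up, from both the lift distance and the tab height in the picture.
- **Tape roll and mug:** not touched.

**Less certain:** part of `carton_d` was in shadow in the last top view, so its x position (651 mm against about 636) was unreliable. Its y position was good, and the scene view showed it still lying in its bay.

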